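Close a split enclosure on its dowels and hold it shut

ROBOT

A 6-joint arm with a two-finger parallel gripper is mounted at the origin on the work surface. World frame = base frame: x ahead of the robot, y to its left, z up, the work surface at z = 0. Lengths are in m, angles in rad, forces in N, time in s.
With the tool pointing down it reaches from about 0.35 to 0.775 m from the base axis. Payload 7.3 kg.
Tool frame: the origin (TCP) lies at the very end of the fingers, on their centre line; the grasp point (between the pads) lies 19 mm behind it; z points along the fingers, y is the direction in which the jaws open and shut (so a half turn about z gives the same grasp; the last joint's range is limited). The gripper opens to 92 mm and grips with 3 to 60 N. Pads are 19 mm wide; open, the fingers measure 130 mm over their backs; the gripper's body (75 mm by 190 mm) begins 47 mm behind the grasp point.
Start: joints at [-1.396, 0.342, 1.524, -0, 1.275, -0.146], TCP at [0.166, -0.498, 0.227] pointing down, gripper open.
Joint ranges: [-2.53, 2.53], [-0.77, 2.02], [0.04, 2.7], [-1, 4.14], [0.28, 2.66], [-3.11, 3.11]. Speed limits (rad/s): [2.57, 2.57, 3.14, 3.14, 3.14, 3.14].

INTERFACE

Orientations are given as [roll, pitch, yaw] about the fixed x, y, z axes, in that order (R = Rz(yaw) Ry(pitch) Rx(roll)).
In Python, from cell import monitor, eyes, order gives the robot as it stands. The module is installed in compiled form; this text tells all that it offers.
- The arm moves only by the tool carry_out, never from a script. Its argument "targets" is a list of rows, each a list of 2 entries, a list of its own where there are three numbers: the shift along the tool's x, y, z in m, then the turn about the tool's z in rad. In form: [[[dx, dy, dz], twist], ...]. A call has 1 to 10 rows; each row shifts and turns the pose as measured when the row begins, along the tool's axes as they then stand; what a row does not reach is not made up. A row lasts 1/8 s, in which the tool goes at most 62.5 mm and 10.7 degrees, less where a joint would pass 70% of its speed; a pose out of reach is approached as far as the arm can. A call is refused whole if a number of a shift passes 0.0625 or a number of a turn 0.188, either way. A call with a gripper value outside its range is refused whole. "fingers" is the closure, from 0 (fully open) to 1 (shut), set as the call begins (left out, the last holds). The fingers move at their own pace and stop on an object; "grip_force" is the grip in N (left out, the last holds). Time passes only in rows, so rows that do not move let the fingers close. It gives the time, the measured TCP pose, the force and the opening at its end, in the units of the state.
- monitor.observe(): the state, without advancing time (a new reading comes with each control period).
- eyes.read_camera(name): name is "scene" or "top" or "wrist"; returns the picture (480x640x3 uint8, red, green, blue); there is no depth.
- eyes.camera_info(name): a dict with "K" (3x3 intrinsics, pixels), "rvec" (rotation vector, rad) and "tvec" (3), from world to camera coordinates, as OpenCV has them. Camera axes: x right, y down, z forward; pixel columns grow to the right and rows downward; lengths in m; the calibration is good to about 2 mm. A picture is of the moment at which its call begins: read the wrist's pose just before it. camera_info takes no time and is no camera call; for the wrist camera it gives the pose at the moment of the call.
- order.hand_in(): hands the job in, once; it reports no verdict.
The state is a dict: "time": time; "qpos": joint angles; "qvel": joint speeds; "joint_efforts": joint torques, N m; "tool_pos": TCP position; "tool_rot": TCP orientation; "contact_force": force on the tool from outside, world axes, zero at the start; "torque": the same for the moment, N m; "opening": finger opening in m.
Only numpy, scipy, OpenCV 4.12 (cv2) and the standard library are available. Lean on these libraries where they do the work, as an engineer would, in place of code of your own. Each camera call takes 0.05 s, during which the arm holds its last target.

TASK

The lower half of a small electronics enclosure sits in a plywood jig under a guard arm: turn the jig's knob clockwise (seen from above) until it clicks past its detent and the guard arm stands clear. Then fit the loose cover onto the two dowels, press it fully home against the springy contact pins, and finish while still holding it pressed shut, with the knob left past its click. Leave the wooden box, the solder spool and the pliers alone.

Things in the scene. Friction and masses are not known exactly. Their poses are not given: they have to be found in the camera images.
- jig: Fixed plywood jig, plate 210 (x) x 245 (y) x 15 mm, from 80 mm on the -y to 165 mm on the +y side of its origin. Origin on the table under the enclosure's centre; z up, x along the enclosure. In it the lower half, an open white box 110 (x) x 70 (y) mm, rim (parting face) 45 mm above the table, with two upright steel dowels and four sprung brass pins.
- parting (a point): Centre of the parting face (rim level, 45 mm above the table) of the lower half; axes as the jig's. The cover's origin comes here, with its x axis along this x axis (either way round), when it is closed.
- dowel_near (a point): Tip of the dowel at x = -42 mm of the jig. Dowels: 8 mm diameter, tip 16 mm above the rim, the top 6 mm tapered to a 2.4 mm wide point.
- dowel_far (a point): Tip of the other dowel, at x = +42 mm of the jig; the same shape.
- pins (a joint): How far (m) the four brass pins are pushed down, together. At 0 they stand 4 mm above the rim, at x = +-24, y = +-22 mm of the jig; 0.004 is level with the rim (closed). Spring: about 4 N to start, 8 N at 0.004; the cover's weight alone leaves it 4 mm open.
- guard (a joint): Angle of knob and guard arm, rad, clockwise from above; hard stop at 1.25. Starts at 0 to 0.25 with the arm over the lower half, barring the cover. A sprung plunger rides over a lobe from about 0.38 to 0.92: it pushes back (up to 0.18 N m, most at first) until 0.65, then throws the knob on. Beyond 0.9 it is past the click, the arm is clear and stays where it is left.
- guard_grip (a point): On the knob's upright axis, 85 mm above the table, the height to grip; 105 mm to the jig's +y side of the enclosure's centre. The knob is an upright black bar 14 mm thick, 46 mm long, top at 94 mm, on a 44 mm round hub (top at 60 mm). The point turns with the knob: y along the bar, x across it; at joint 0 its axes are the jig's.
- guard_tip (a point): End of the flat aluminium guard arm, 95 mm from the knob's axis on the -y side of it (in the knob's turning frame), 14 mm wide, from 52 to 60 mm above the table, with a 5 mm rubber foot under its end.
- cover: The loose white cover, about 0.16 kg, lying on the table right side up: plate 110 (x) x 70 (y) x 12 mm thick with two through holes of 9.5 mm diameter at x = +-42 mm, y = 0, and on its middle a raised block to grip, 52 (x) x 28 (y) mm, from 12 to 40 mm above the underside. Origin at the centre of the underside, x along the length, z up. It fits either way round.
- woodbox: Bystander: open wooden box 100 x 180 x 55 mm high; origin under its centre.
- spool: Bystander: solder spool standing upright, 52 mm diameter, 36 mm high; origin under its centre.
- pliers: Bystander: small black pliers lying flat, about 150 mm long (x), 66 mm wide, 16 mm high; origin under the pivot, jaws to +x.
Not all that is in view belongs to the job. Several things have the shape of the cover; the one meant has the colours described above.

How it is judged:
By the outcome, as a careful person would: the job done as asked, in the order asked, and still so for the second after the job is handed in, while the arm keeps its last pose, push and grip.
It also fails if it takes over 51 s, if anything falls off the work surface, if the arm or the gripper's body presses on something with over 40 N, if the wrist force passes 120 N, or if a joint passes its speed limit or range.

## Working session

There is one attempt and no reset: what is moved stays moved. The work goes in short steps, Python scripts to look and compute and a tool call to move; the robot and the scene stay as the last step left them, time stands still between calls to the robot, and variables do not carry over. Pictures are saved under pics/ and viewed, and the job is handed in when it is done.

Besides the shell and the picture viewer there is one more tool, called after "Request:" as name(argument=value, ...) on one line, values as JSON. carry_out: Moves the arm, as the interface text tells. Its arguments: {"type":"object","properties":{"targets":{"type":"array","items":{"type":"array"}},"fingers":{"type":"number"},"grip_force":{"type":"number"}},"required":["targets"]}

```bash
mkdir -p pics; python3 - <<'E'
from cell import monitor, eyes, order
import cv2,numpy as np
print(monitor.observe())
for n in ("scene","top","wrist"):
    im=eyes.read_camera(n); cv2.imwrite(f"pics/{n}0.png",im[:,:,::-1]); 
    i=eyes.camera_info(n); print(n,i)
    np.savez(f"{n}0.npz",im=im,K=i["K"],rvec=i["rvec"],tvec=i["tvec"])
E
```

```text
{'time': 0.0, 'qpos': array([-1.39599749e+00,  3.42725502e-01,  1.52502293e+00, -3.54347567e-05,
        1.27535216e+00, -1.46013787e-01]), 'qvel': array([-3.16153730e-04, -4.75999179e-04,  3.03756097e-05,  1.62607370e-03,
        6.78972941e-04,  3.78001528e-04]), 'joint_efforts': array([-1.06962285e-03, -4.31236124e+01, -2.44219315e+01,  7.14340713e-02,
        5.59554377e-02, -1.36664776e-04]), 'tool_pos': array([ 0.16548644, -0.49781751,  0.22604144]), 'tool_rot': array([-3.14009583e+00, -1.85874642e-04,  3.20822823e-01]), 'contact_force': array([-0.47829775,  0.08535166,  0.18326537]), 'torque': array([0.00475578, 0.04429175, 0.02745856]), 'opening': 0.0915569347921748}
scene {'K': array([[498.39497042,   0.        , 322.82586044],
       [  0.        , 498.39497042, 235.69855782],
       [  0.        ,   0.        ,   1.        ]]), 'rvec': array([ 0.63598749,  2.58535545, -1.21246495]), 'tvec': array([ 0.53661067, -0.13682512,  1.54228913])}
top {'K': array([[472.81140488,   0.        , 317.82507426],
       [  0.        , 472.81140488, 237.26599663],
       [  0.        ,   0.        ,   1.        ]]), 'rvec': array([ 2.13270053, -2.10366011,  0.19314011]), 'tvec': array([-3.43239737e-04,  6.27225732e-01,  1.19129424e+00])}
wrist {'K': array([[364.46359697,   0.        , 324.98983078],
       [  0.        , 364.46359697, 245.92556792],
       [  0.        ,   0.        ,   1.        ]]), 'rvec': array([-2.37210856,  1.71164207,  0.22288783]), 'tvec': array([-0.52554395, -0.03170748,  0.38893738])}
```

View pics/scene0.png

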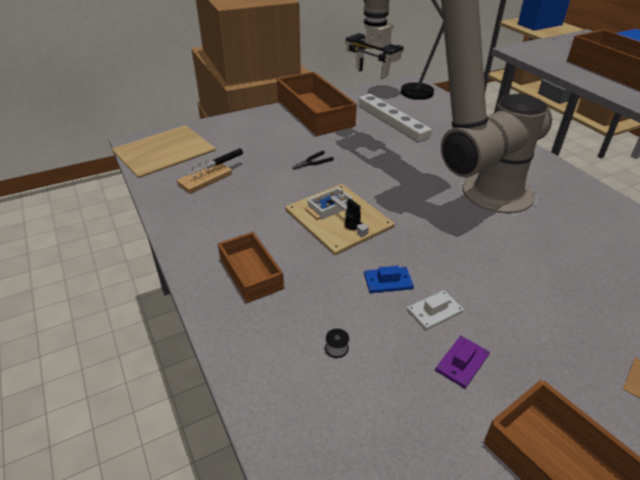

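View pics/top0.png

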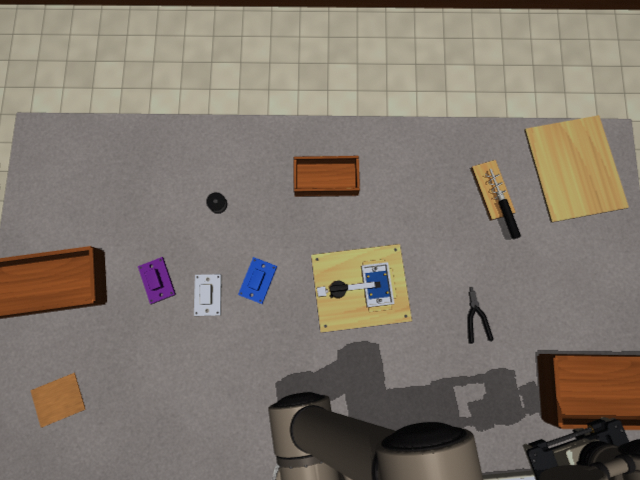

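View pics/wrist0.png

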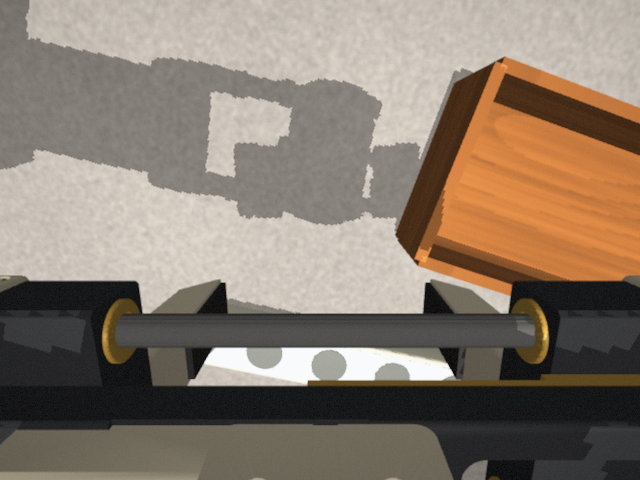

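The top view shows the jig at about (361,288), with its knob at (338,289) and its enclosure at (378,285). The white cover is at (207,295), with blue and purple decoys on either side of it. Next I'll enlarge the top view and measure.

```bash
cat > h.py <<'E'
import numpy as np,cv2
def load(f):
    d=np.load(f); return d["im"],d
def ray(d,uv):
    K=d["K"];R=cv2.Rodrigues(np.array(d["rvec"]))[0];t=np.array(d["tvec"]).ravel()
    uv=np.atleast_2d(np.array(uv,float))
    v=np.c_[uv,np.ones(len(uv))]@np.linalg.inv(K).T@R
    return -R.T@t, v
def onz(d,uv,z):
    c,v=ray(d,uv); s=(z-c[2])/v[:,2]; return c+s[:,None]*v
def proj(d,P):
    return cv2.projectPoints(np.atleast_2d(np.array(P,float)),np.array(d["rvec"]),np.array(d["tvec"]),d["K"],None)[0].reshape(-1,2)
E
python3 - <<'E'
from h import *
im,d=load("top0.npz")
c=im[235:345,300:420][:,:,::-1]; c2=im[250:330,180:240][:,:,::-1]
cv2.imwrite("pics/topjig.png",cv2.resize(c,None,fx=5,fy=5,interpolation=cv2.INTER_CUBIC))
cv2.imwrite("pics/topcov.png",cv2.resize(c2,None,fx=7,fy=7,interpolation=cv2.INTER_CUBIC))
hsv=cv2.cvtColor(im,cv2.COLOR_RGB2HSV)
# plate
m=((hsv[:,:,0]>14)&(hsv[:,:,0]<32)&(hsv[:,:,1]>60)).astype(np.uint8); m[:, :300]=0;m[:,425:]=0;m[:230]=0;m[345:]=0
m=cv2.morphologyEx(m,cv2.MORPH_CLOSE,np.ones((3,3)))
cs=cv2.findContours(m,0,1)[0]; k=max(cs,key=cv2.contourArea); 
P=onz(d,k[:,0],0.015)[:,:2].astype(np.float32); r=cv2.minAreaRect(P); print("plate",r,cv2.boxPoints(r))
w=((hsv[:,:,1]<40)&(hsv[:,:,2]>150)).astype(np.uint8); w[:,:180]=0;w[:,235:]=0;w[:260]=0;w[330:]=0
cs=cv2.findContours(w,0,1)[0]; k=max(cs,key=cv2.contourArea); print(cv2.contourArea(k))
for z in (0.0,0.012):
    P=onz(d,k[:,0],z)[:,:2].astype(np.float32); r=cv2.minAreaRect(P); print("cover",z,r)
E
```

```text
plate ((0.501230001449585, -0.10779701173305511), (0.21034078299999237, 0.24538476765155792), 7.8639092445373535) [[ 0.3802618  -0.00064792]
 [ 0.41383553 -0.24372505]
 [ 0.6221982  -0.2149461 ]
 [ 0.5886245   0.02813102]]
1010.5
cover 0.0 ((0.4768848419189453, 0.3083652853965759), (0.11105337738990784, 0.0705363005399704), 1.147958755493164)
cover 0.012 ((0.47608697414398193, 0.30546221137046814), (0.11001890152692795, 0.06987924128770828), 1.1479766368865967)
```

View pics/topjig.png

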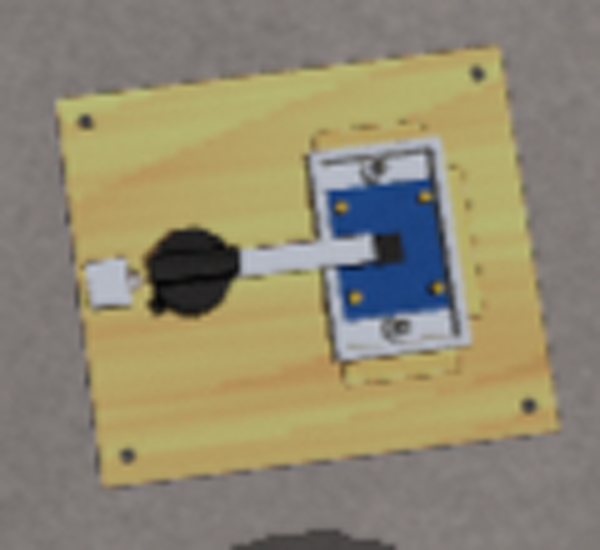

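View pics/topcov.png

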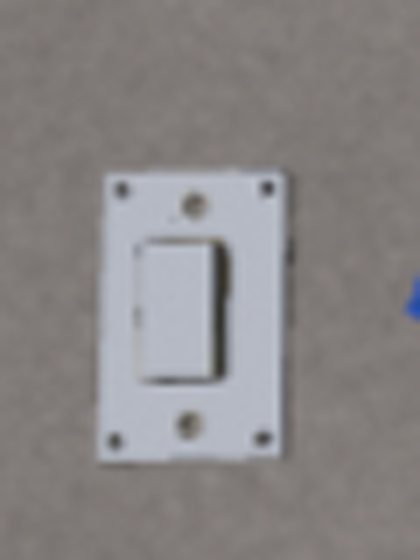

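The plate measures 210.3 x 245.4 mm and the cover 110.0 x 69.9 mm, both matching the given sizes. The jig yaw is about 0.137 rad, with its origin near (0.507,-0.150), the knob axis near (0.493,-0.046) and the guard near 0. I'm moving above the knob, keeping height.

Request:
carry_out(targets=[[[0.045,-0.033,0],0],[[0.045,-0.033,0],0],[[0.045,-0.033,0],0],[[0.045,-0.033,0],0],[[0.045,-0.033,0],0],[[0.045,-0.033,0],0],[[0.045,-0.033,0],0],[[0.045,-0.033,0],0],[[0.045,-0.033,0],0],[[0.045,-0.033,0],0]], fingers=0)

```text
time: 1.4
tool_pos: [0.4967, -0.0321, 0.2252]
tool_rot: [-3.14, -0.001, 0.312]
contact_force: [0.4, -0.5, -0.7]
opening: 0.0919
```

Request:
carry_out(targets=[[[0,0,0],-0.17],[[0,0,0],-0.17],[[0,0,0],-0.17],[[0,0,0],-0.17],[[0,0,0],-0.17],[[0,0,0],-0.17],[[0,0,0],-0.17],[[0,0,0],-0.17],[[0,0,0],0]])

```text
time: 2.52
tool_pos: [0.497, -0.0268, 0.2221]
tool_rot: [-3.136, -0.004, 1.723]
contact_force: [-0.3, 0.1, -0.7]
opening: 0.0918
```

```bash
cat >> h.py <<'E'
def snap(n,tag):
    from cell import eyes,monitor
    i=eyes.camera_info(n); im=eyes.read_camera(n)
    cv2.imwrite(f"pics/{n}{tag}.png",im[:,:,::-1]); np.savez(f"{n}{tag}.npz",im=im,K=i["K"],rvec=i["rvec"],tvec=i["tvec"])
    return load(f"{n}{tag}.npz")
def state():
    from cell import monitor
    s=monitor.observe(); print("t",round(s["time"],3),"pos",s["tool_pos"].round(4),"rot",s["tool_rot"].round(4),"F",s["contact_force"].round(2),"M",s["torque"].round(2),"op",round(s["opening"],4),"q",s["qpos"].round(2)); return s
def rel(s,goal,yaw=None):
    from scipy.spatial.transform import Rotation as Ro
    R=Ro.from_euler("xyz",s["tool_rot"]).as_matrix()
    print("shift",(R.T@(np.array(goal)-s["tool_pos"])).round(4),"twist",None if yaw is None else round(s["tool_rot"][2]-yaw,4))
E
python3 - <<'E'
from h import *
s=state(); rel(s,(0.4927,-0.0459,0.2),1.708)
snap("wrist",1); snap("top",1)
E
```

```text
t 2.525 pos [ 0.497  -0.0268  0.2221] rot [-3.1363 -0.0044  1.7228] F [-0.3   0.11 -0.67] M [-0.01 -0.1  -0.03] op 0.0918 q [-0.21  0.3   1.6   0.    1.25 -0.36]
shift [-0.0184 -0.007   0.0221] twist 0.0148
```

View pics/wrist1.png

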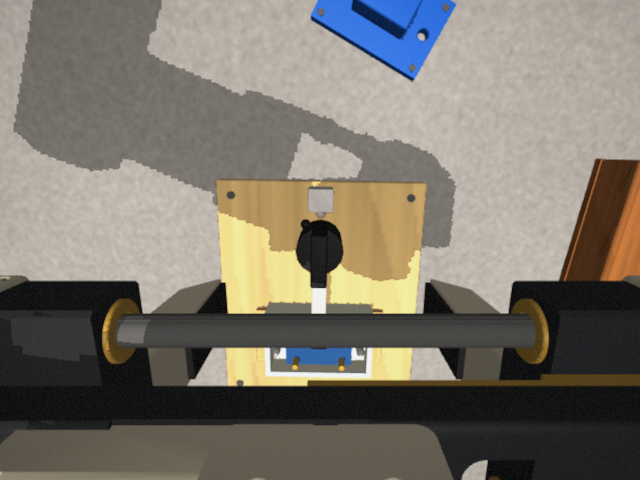

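View pics/top1.png

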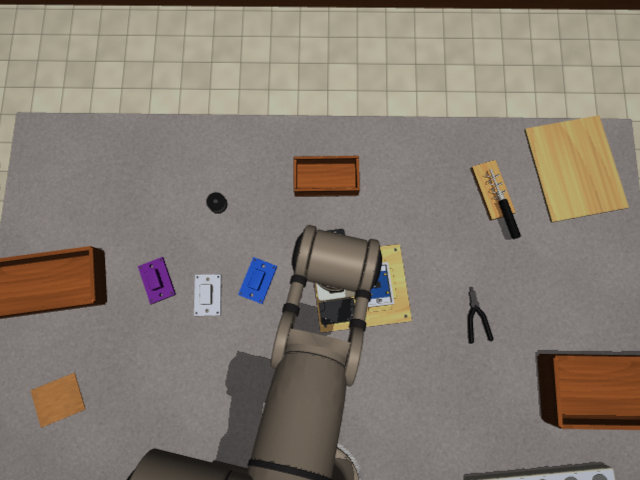

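The wrist view shows the jig's +y edge at row ~182, screws at (231,195) and (411,198), the hub at (319,247), and the bar with the arm running straight down. I'll check my estimate by projecting it and measuring the bar here.

```bash
python3 - <<'E'
from h import *
im,d=load("wrist1.npz")
O=np.array([0.5070,-0.1499]);a=0.1373
def J(x,y,z): return np.r_[O+np.array([np.cos(a)*x-np.sin(a)*y,np.sin(a)*x+np.cos(a)*y]),z]
print("plate +y corners",proj(d,[J(-.105,.165,.015),J(.105,.165,.015)]).round(1))
print("hub c z60",proj(d,[J(0,.105,.06),J(0,.105,.094)]).round(1), "bar ends", proj(d,[J(0,.128,.094),J(0,.082,.094)]).round(1))
for z,(u,v) in ((.015,(217,180)),(.015,(426,182))): print(onz(d,(u,v),z).round(4))
cv2.imwrite("pics/w1c.png",cv2.resize(im[170:320,240:400][:,:,::-1],None,fx=5,fy=4,interpolation=cv2.INTER_CUBIC))
hsv=cv2.cvtColor(im,cv2.COLOR_RGB2HSV)
m=(im.max(2)<60).astype(np.uint8); m[:,:260]=0;m[:,380:]=0;m[:200]=0;m[310:]=0
k=max(cv2.findContours(m,0,1)[0],key=cv2.contourArea); print(cv2.boundingRect(k),cv2.minEnclosingCircle(k))
E
```

```text
plate +y corners [[213.2 175.9]
 [426.1 179.1]]
hub c z60 [[317.9 248. ]
 [316.9 258.7]] bar ends [[317.2 231.2]
 [316.7 285.1]]
[[ 0.3844 -0.0042  0.015 ]]
[[0.5889 0.0252 0.015 ]]
(296, 220, 47, 68) ((313.5, 253.5), 35.107078552246094)
```

View pics/w1c.png

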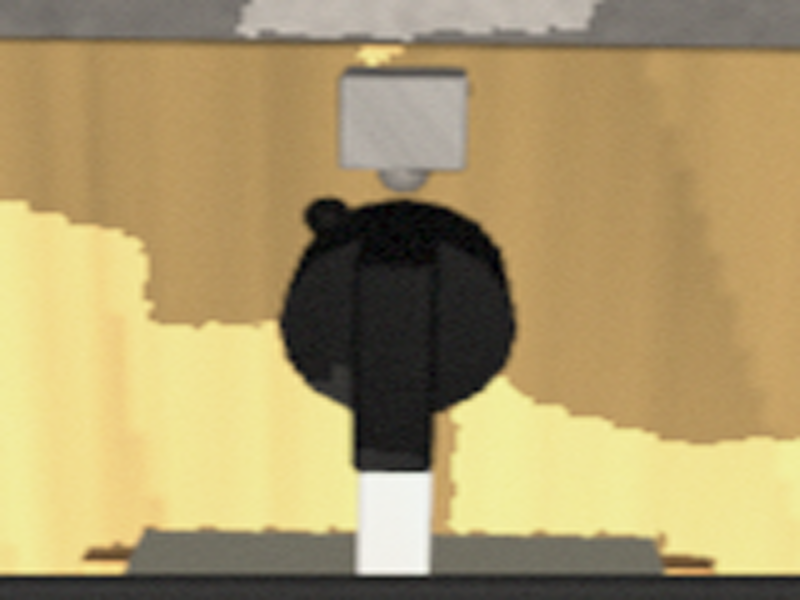

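```bash
python3 - <<'E'
from h import *
s=state(); rel(s,(0.494,-0.0465,0.068),1.715)
E
```

```text
t 2.625 pos [ 0.497  -0.0267  0.2222] rot [-3.1364 -0.0043  1.7208] F [-0.15  0.57 -0.03] M [-0.03 -0.16 -0.01] op 0.0916 q [-0.21  0.3   1.6   0.    1.25 -0.36]
shift [-0.0197 -0.0052  0.1541] twist 0.0058
```

Request:
carry_out(targets=[[[-0.02,-0.005,0],0.005],[[0,0,0.04],0],[[0,0,0.04],0],[[0,0,0.04],0],[[0,0,0.03],0],[[0,0,0.0],0]])

```text
time: 3.38
tool_pos: [0.4956, -0.0478, 0.0691]
tool_rot: [-3.14, -0.003, 1.697]
contact_force: [0.9, 0.3, 0.3]
opening: 0.0917
```

```bash
python3 - <<'E'
from h import *
s=state(); rel(s,(0.494,-0.0465,0.068),1.715)
snap("wrist",2)
E
```

```text
t 3.375 pos [ 0.4956 -0.0478  0.0691] rot [-3.1398e+00 -2.9000e-03  1.6973e+00] F [0.9  0.3  0.31] M [ 0.02 -0.09 -0.02] op 0.0917 q [-0.25  0.49  1.8   0.    0.86 -0.38]
shift [ 0.0015 -0.0015  0.0011] twist -0.0177
```

View pics/wrist2.png

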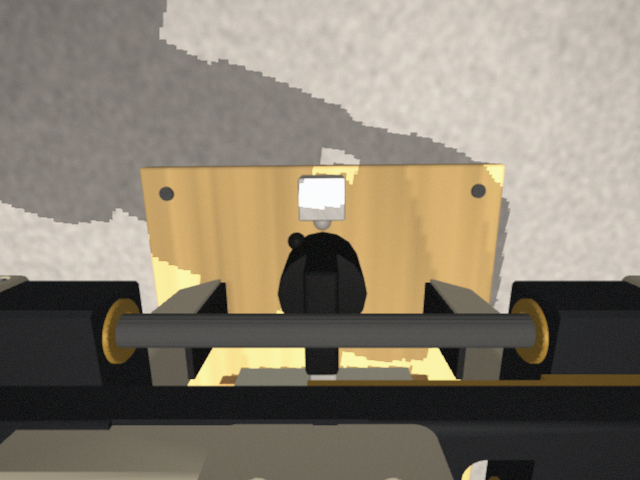

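The bar is centred at u≈322 and the finger midline at u≈326, so a 1.5 mm shift is needed, which agrees with my estimate. Adjusting and closing.

Request:
carry_out(targets=[[[0.001,-0.0015,0],-0.01],[[0,0,0],0]])

```text
time: 3.68
tool_pos: [0.4966, -0.0475, 0.0729]
tool_rot: [3.137, -0.0, 1.707]
contact_force: [-0.4, 0.1, 0.2]
opening: 0.092
```

Request:
carry_out(targets=[[[0,0,0],0],[[0,0,0],0],[[0,0,0],0],[[0,0,0],0],[[0,0,0],0],[[0,0,0],0]], fingers=1, grip_force=25)

```text
time: 4.42
tool_pos: [0.4975, -0.0477, 0.0747]
tool_rot: [3.134, 0.001, 1.707]
contact_force: [-0.2, -0.5, 0.1]
opening: 0.0364
```

```bash
python3 - <<'E'
from h import *
s=state()
E
```

```text
t 4.425 pos [ 0.4975 -0.0477  0.0747] rot [3.1335e+00 1.0000e-03 1.7066e+00] F [-0.2  -0.52  0.11] M [-0.   -0.11 -0.01] op 0.0364 q [-0.25  0.47  1.8   0.    0.86 -0.39]
```

The fingers are still closing at 36 mm and the pose has drifted: z is up 6 mm and x is up 3 mm. I'll correct before contact.

Request:
carry_out(targets=[[[0,-0.003,0.006],0],[[0,0,0],0]], fingers=0.5)

```text
time: 4.68
tool_pos: [0.4942, -0.0481, 0.068]
tool_rot: [3.134, 0.001, 1.707]
contact_force: [-0.1, -0.3, 0.1]
opening: 0.0453
```

```bash
python3 - <<'E'
from h import *
s=state();rel(s,(0.494,-0.0465,0.068),1.71)
E
```

```text
t 4.675 pos [ 0.4942 -0.0481  0.068 ] rot [3.1341e+00 8.0000e-04 1.7066e+00] F [-0.13 -0.31  0.09] M [-0.05 -0.13  0.05] op 0.0453 q [-0.25  0.48  1.81  0.    0.84 -0.39]
shift [ 0.0016  0.0001 -0.    ] twist -0.0034
```

Request:
carry_out(targets=[[[0.0015,0,0],0],[[0,0,0],0],[[0,0,0],0],[[0,0,0],0],[[0,0,0],0]], fingers=1, grip_force=25)

```text
time: 5.3
tool_pos: [0.4938, -0.0466, 0.068]
tool_rot: [3.135, 0.001, 1.707]
contact_force: [0.5, -0.4, -0.6]
opening: 0.0137
```

```bash
python3 - <<'E'
from h import *
s=state();rel(s,(0.494,-0.0465,0.068),1.71)
E
```

```text
t 5.3 pos [ 0.4938 -0.0466  0.068 ] rot [3.1346e+00 8.0000e-04 1.7067e+00] F [ 0.48 -0.44 -0.59] M [0.01 0.01 0.01] op 0.0137 q [-0.25  0.48  1.81  0.    0.84 -0.39]
shift [0.     0.0002 0.    ] twist -0.0033
```

Gripped at 13.7 mm with no side load. Now turning clockwise, which is a positive twist about the downward tool z.

Request:
carry_out(targets=[[[0,0,0],0.1],[[0,0,0],0.1],[[0,0,0],0.1],[[0,0,0],0.1]], grip_force=35)

```text
time: 5.8
tool_pos: [0.4943, -0.0466, 0.068]
tool_rot: [3.134, -0.002, 1.295]
contact_force: [0.6, -0.5, 0.9]
opening: 0.0137
```

```bash
python3 - <<'E'
from h import *
s=state();rel(s,(0.494,-0.0465,0.068),1.71)
E
```

```text
t 5.8 pos [ 0.4943 -0.0466  0.068 ] rot [ 3.1340e+00 -2.0000e-03  1.2949e+00] F [ 0.63 -0.54  0.86] M [-0.18  0.2   0.24] op 0.0137 q [-0.25  0.48  1.81  0.    0.84  0.02]
shift [ 0.     -0.0004  0.    ] twist -0.4151
```

Request:
carry_out(targets=[[[0,0,0],0.12],[[0,0,0],0.12],[[0,0,0],0.12],[[0,0,0],0.12],[[0,0,0],0.12],[[0,0,0],0.12],[[0,0,0],0]])

```text
time: 6.68
tool_pos: [0.4952, -0.0473, 0.068]
tool_rot: [3.136, -0.007, 0.554]
contact_force: [0.3, 0.3, 0.3]
opening: 0.0143
```

```bash
python3 - <<'E'
from h import *
s=state();rel(s,(0.494,-0.0465,0.068),1.71)
snap("scene",3);im,d=snap("wrist",3)
print(proj(load("scene0.npz")[1],[[.4927,-.046,.094]]))
sc=load("scene3.npz")[0]; cv2.imwrite("pics/sc3.png",cv2.resize(sc[170:270,270:410][:,:,::-1],None,fx=5,fy=5,interpolation=cv2.INTER_CUBIC))
E
```

```text
t 6.675 pos [ 0.4952 -0.0473  0.068 ] rot [ 3.1356 -0.0066  0.5542] F [0.26 0.33 0.26] M [-0.03  0.41 -0.08] op 0.0143 q [-0.25  0.48  1.81  0.    0.84  0.77]
shift [-0.0006 -0.0013 -0.    ] twist -1.1558
[[353.08959487 201.28036291]]
```

View pics/sc3.png

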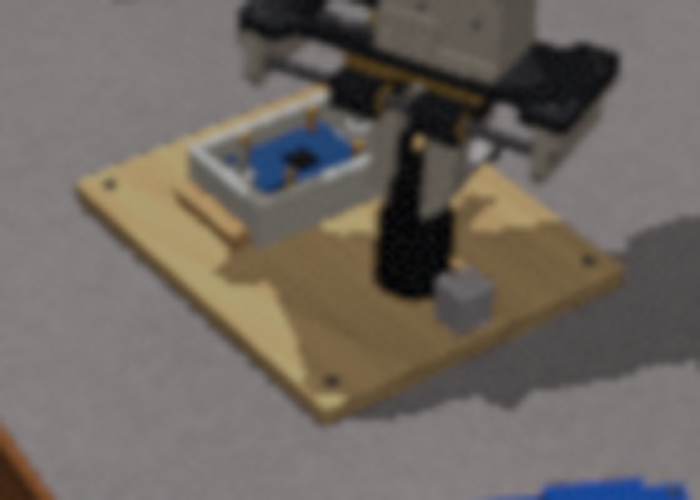

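View pics/wrist3.png

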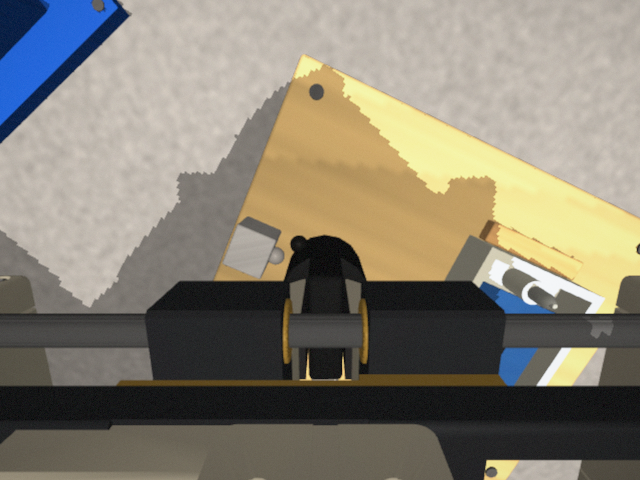

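The enclosure is clear of the arm and the knob has turned about 1.15 rad with near-zero reaction, so it is past the click. Releasing, rising, then going to the cover.

Request:
carry_out(targets=[[[0,0,0],0],[[0,0,0],0],[[0,0,0],0],[[0,0,-0.05],0],[[0,0,-0.05],0],[[0,0,-0.05],0]], fingers=0.3)

```text
time: 7.52
tool_pos: [0.4917, -0.0464, 0.2181]
tool_rot: [-3.141, -0.0, 0.559]
contact_force: [0.3, -0.5, -1.1]
opening: 0.0638
```

```bash
python3 - <<'E'
from h import *
s=state();rel(s,(0.4765,0.307,0.2),0.02)
E
```

```text
t 7.525 pos [ 0.4917 -0.0464  0.2181] rot [-3.1407e+00 -3.0000e-04  5.5950e-01] F [ 0.31 -0.53 -1.08] M [-0.03 -0.07  0.01] op 0.0638 q [-0.25  0.29  1.62  0.    1.23  0.76]
shift [ 0.1747 -0.3076  0.0184] twist 0.5395
```

Request:
carry_out(targets=[[[0,0,0],0.18],[[0,0,0],0.18],[[0,0,0],0.18],[[0,-0.059,0],0],[[0,-0.059,0],0],[[0,-0.059,0],0],[[0,-0.059,0],0],[[0,-0.059,0],0],[[0,-0.059,0],0],[[0,0,0],0]], fingers=0)

```text
time: 8.78
tool_pos: [0.4939, 0.3169, 0.2224]
tool_rot: [3.14, -0.013, -0.0]
contact_force: [0.4, -0.3, 0.8]
opening: 0.0921
```

```bash
python3 - <<'E'
from h import *
s=state();rel(s,(0.4765,0.307,0.2),0.02)
snap("wrist",4); snap("top",4)
im=load("top4.npz")[0]; cv2.imwrite("pics/t4.png",cv2.resize(im[235:345,300:420][:,:,::-1],None,fx=5,fy=5,interpolation=cv2.INTER_CUBIC))
E
```

```text
t 8.775 pos [0.4939 0.3169 0.2224] rot [ 3.14e+00 -1.28e-02 -2.00e-04] F [ 0.36 -0.28  0.83] M [0.01 0.04 0.07] op 0.0921 q [ 0.44  0.45  1.36 -0.01  1.31  2.02]
shift [-0.0177  0.0099  0.0222] twist -0.0202
```

View pics/wrist4.png

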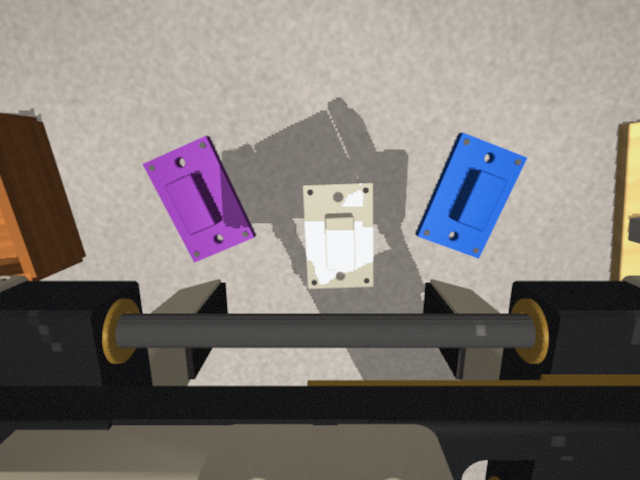

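View pics/t4.png

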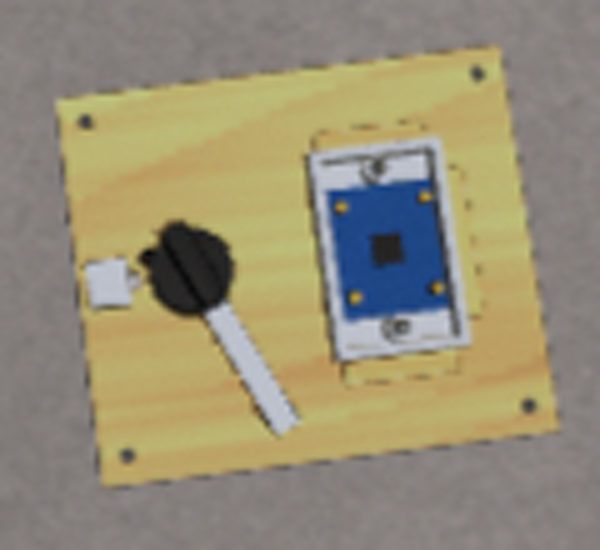

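The top view shows the arm swung clear to about (290,425) in the crop, which is about 1.12 rad, and the enclosure is fully open. The wrist view shows the cover with holes at (338,197) and (340,276). Now I'll measure the cover and, in the unobstructed top view, the enclosure rim.

```bash
python3 - <<'E'
from h import *
im,d=load("wrist4.npz")
hsv=cv2.cvtColor(im,cv2.COLOR_RGB2HSV)
cv2.imwrite("pics/w4c.png",cv2.resize(im[170:300,280:400][:,:,::-1],None,fx=6,fy=4.6,interpolation=cv2.INTER_CUBIC))
H=onz(d,[(338,197),(340,276)],.012); print("holes",H.round(4),np.linalg.norm(H[0]-H[1]),"mid",H.mean(0),"yaw",np.arctan2(*(H[0]-H[1])[[1,0]]))
C=onz(d,[(304,185),(372,183),(374,287),(308,289)],.012);print(C.round(4), C.mean(0))
im,d=load("top4.npz")
# holes of cover in top view
g=im[250:330,180:240]
O=np.array([0.5070,-0.1499]);a=0.1373
def J(x,y,z): return np.r_[O+np.array([np.cos(a)*x-np.sin(a)*y,np.sin(a)*x+np.cos(a)*y]),z]
hsv=cv2.cvtColor(im,cv2.COLOR_RGB2HSV)
b=((hsv[:,:,0]>95)&(hsv[:,:,0]<130)&(hsv[:,:,1]>120)).astype(np.uint8); b[:,:345]=0;b[:,405:]=0
k=max(cv2.findContours(b,0,1)[0],key=cv2.contourArea); print("pcb px",cv2.minAreaRect(k))
w=((hsv[:,:,1]<50)&(hsv[:,:,2]>140)).astype(np.uint8); 
w=w|b; w[:,:358]=0;w[:,400:]=0;w[:255]=0;w[315:]=0
w=cv2.morphologyEx(w,cv2.MORPH_CLOSE,np.ones((5,5)))
k=max(cv2.findContours(w,0,1)[0],key=cv2.contourArea); 
P=onz(d,k[:,0],0.045)[:,:2].astype(np.float32); print("rim",cv2.minAreaRect(P))
print("pred corners in crop5",(proj(d,[J(-.055,-.035,.045),J(.055,-.035,.045),J(.055,.035,.045),J(-.055,.035,.045)])-[300,235])*5)
print("pred dowels tip / base",(proj(d,[J(.042,0,.061),J(.042,0,.045),J(-.042,0,.061),J(-.042,0,.045)])-[300,235])*5)
print("pred pins",(proj(d,[J(x,y,.049) for x in (-.024,.024) for y in (-.022,.022)])-[300,235])*5)
cv2.imwrite("pics/t4e.png",cv2.resize(im[255:315,355:405][:,:,::-1],None,fx=10,fy=10,interpolation=cv2.INTER_CUBIC))
E
```

```text
holes [[0.5192 0.3024 0.012 ]
 [0.4353 0.2996 0.012 ]] 0.08392728791704526 mid [0.47721863 0.30097398 0.012     ] yaw 0.0336005497447289
[[0.5312 0.3365 0.012 ]
 [0.5331 0.2685 0.012 ]
 [0.4228 0.263  0.012 ]
 [0.4206 0.3338 0.012 ]] [0.47692152 0.30044403 0.012     ]
pcb px ((377.1999816894531, 284.3999938964844), (25.73868751525879, 20.647518157958984), 81.8698959350586)
rim ((0.5069606304168701, -0.15036490559577942), (0.11067885160446167, 0.07010776549577713), 7.911857604980469)
pred corners in crop5 [[469.17629383 341.76900476]
 [437.42873544 133.95127484]
 [306.48411342 150.16150147]
 [336.06005797 358.44897725]]
pred dowels tip / base [[379.00285339 162.46901548]
 [375.55782001 166.28154753]
 [402.76419977 323.34126328]
 [398.97235561 325.15334786]]
pred pins [[436.58662034 284.99590557]
 [353.0380166  295.4286317 ]
 [422.8587287  193.9962054 ]
 [339.90951452 204.29928706]]
```

View pics/w4c.png

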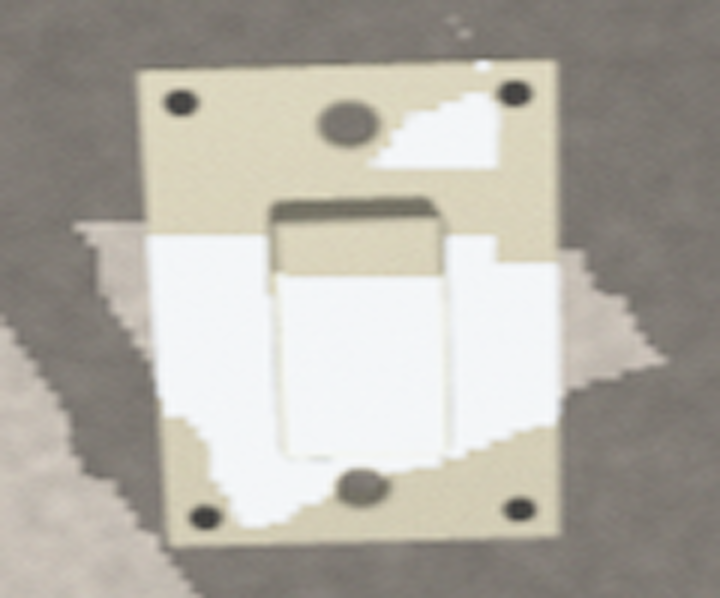

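View pics/t4e.png

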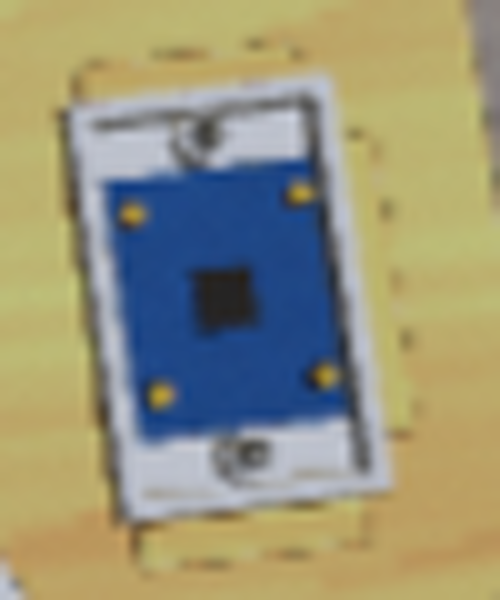

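The rim from the top view is (0.5070,-0.1504) at yaw 7.9°, matching the plate-based estimate within 0.5 mm. For the cover, the wrist gives y=0.301 against 0.305 from the top view. The jaws will centre that axis, but I'll look again from lower down.

Request:
carry_out(targets=[[[-0.017,0.015,0.04],-0.025],[[0,0,0.05],0],[[0,0,0.05],0],[[0,0,0.02],0],[[0,0,0],0]])

```text
time: 9.5
tool_pos: [0.4818, 0.2896, 0.0605]
tool_rot: [3.138, -0.016, 0.013]
contact_force: [0.1, 0.7, -0.0]
opening: 0.0922
```

```bash
python3 - <<'E'
from h import *
s=state();rel(s,(0.477,0.302,0.06),0.025)
snap("wrist",5); 
E
```

```text
t 9.5 pos [0.4818 0.2896 0.0605] rot [ 3.1377 -0.0161  0.0132] F [ 0.12  0.73 -0.03] M [0.06 0.03 0.04] op 0.0922 q [ 0.41  0.58  1.64 -0.01  0.91  1.98]
shift [-0.0046 -0.0124  0.0004] twist -0.0118
```

View pics/wrist5.png

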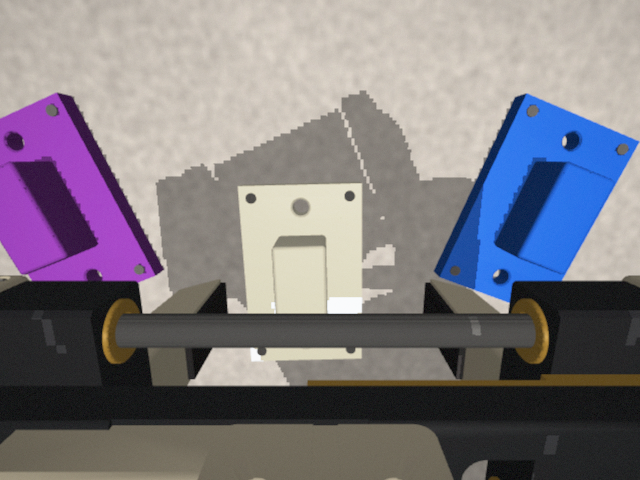

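```bash
python3 - <<'E'
from h import *
from cell import monitor
im,d=load("wrist5.npz")
cv2.imwrite("pics/w5c.png",cv2.resize(im[170:380,220:380][:,:,::-1],None,fx=4.5,fy=2.8,interpolation=cv2.INTER_CUBIC))
C=onz(d,[(238,185),(361,182),(362,358)],.012);print(C.round(4),"mid diag",(C[0]+C[2])/2, np.linalg.norm(C[0]-C[1]),np.linalg.norm(C[1]-C[2]))
B=onz(d,[(274,247),(326,247)],.040);print("block front top",B.round(4))
H=onz(d,[(301,207)],.012);print("hole",H)
s=monitor.observe();from scipy.spatial.transform import Rotation as Ro
R=Ro.from_euler("xyz",s["tool_rot"]).as_matrix()
for z in (0,.012,.04): 
    t=(z-s["tool_pos"][2])/R[2,2]; print("axis at",z,(s["tool_pos"]+t*R[:,2]).round(4), proj(d,s["tool_pos"]+t*R[:,2]))
print(s["tool_pos"],proj(d,[s["tool_pos"]+R@[0,y,-.01] for y in(-.046,0,.046)]))
E
```

```text
[[0.5314 0.3378 0.012 ]
 [0.534  0.2689 0.012 ]
 [0.424  0.2642 0.012 ]] mid diag [0.47771492 0.30102859 0.012     ] 0.06903136299530788 0.11003854236793148
block front top [[0.5028 0.3146 0.04  ]
 [0.5031 0.2883 0.04  ]]
hole [[0.51946502 0.30253981 0.012     ]]
axis at 0 [0.4834 0.2897 0.    ] [[322.76899485 262.12301105]]
axis at 0.012 [0.4832 0.2898 0.012 ] [[322.66198199 268.17070804]]
axis at 0.04 [0.4827 0.2899 0.04  ] [[322.3612824  285.16436683]]
[0.48230311 0.28993734 0.06140915] [[216.41725017 311.1757931 ]
 [321.90211983 311.11336105]
 [427.35752054 311.05094644]]
```

View pics/w5c.png

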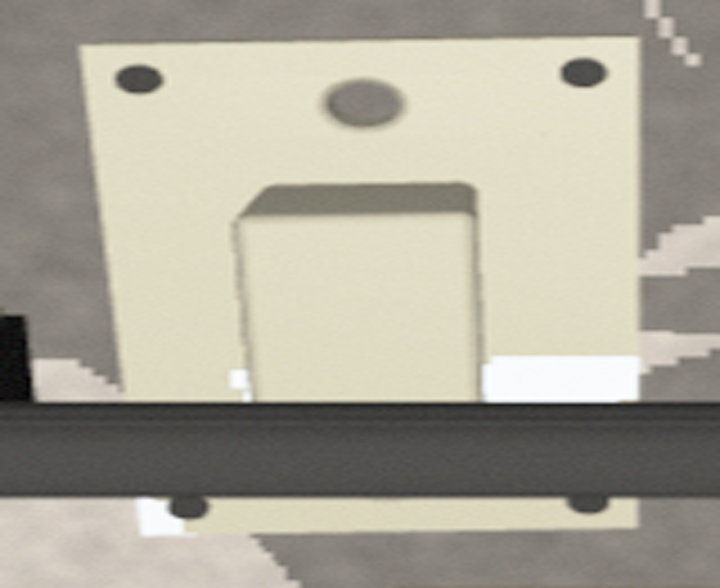

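The plate measures 69.0 x 110.0 mm with its centre at about (0.4775,0.301) and yaw ~0.03. Centring over it.

Request:
carry_out(targets=[[[-0.0045,-0.012,0],-0.02],[[0,0,0],0]])

```text
time: 9.8
tool_pos: [0.479, 0.3025, 0.064]
tool_rot: [3.14, -0.022, 0.033]
contact_force: [-1.1, -0.7, -0.7]
opening: 0.0915
```

```bash
python3 - <<'E'
from h import *
s=state();rel(s,(0.4775,0.301,0.0155),0.033)
E
```

```text
t 9.8 pos [0.479  0.3025 0.064 ] rot [ 3.1397 -0.0216  0.0333] F [-1.08 -0.68 -0.68] M [ 0.04  0.03 -0.05] op 0.0915 q [ 0.43  0.58  1.63 -0.01  0.91  1.98]
shift [-0.0026  0.0013  0.0484] twist 0.0003
```

Request:
carry_out(targets=[[[-0.0025,0.001,0.025],0],[[0,0,0.02],0],[[0,0,0],0]])

```text
time: 10.18
tool_pos: [0.4793, 0.3031, 0.0215]
tool_rot: [-3.141, -0.028, 0.035]
contact_force: [0.3, 0.3, 0.0]
opening: 0.0919
```

```bash
python3 - <<'E'
from h import *
s=state();rel(s,(0.4775,0.301,0.0155),0.033); print(s["qvel"].round(4))
E
```

```text
t 10.175 pos [0.4793 0.3031 0.0215] rot [-3.1409 -0.0283  0.0353] F [0.3  0.27 0.05] M [0.06 0.05 0.01] op 0.0919 q [ 0.43  0.64  1.66 -0.01  0.81  1.98]
shift [-0.0021  0.0021  0.006 ] twist 0.0023
[ 0.0064 -0.031  -0.021   0.0001  0.0064 -0.0007]
```

Request:
carry_out(targets=[[[0,0,0],0],[[0,0,0],0],[[0,0,0],0]])

```text
time: 10.55
tool_pos: [0.4807, 0.304, 0.0244]
tool_rot: [-3.139, -0.032, 0.036]
contact_force: [-0.4, -0.3, -0.5]
opening: 0.0917
```

```bash
python3 - <<'E'
from h import *
s=state();rel(s,(0.4775,0.301,0.0155),0.033); print(s["qvel"].round(4))
E
```

```text
t 10.55 pos [0.4807 0.304  0.0244] rot [-3.1393 -0.0325  0.0358] F [-0.4  -0.29 -0.48] M [ 0.02  0.11 -0.03] op 0.0917 q [ 0.44  0.64  1.66 -0.01  0.81  1.98]
shift [-0.0036  0.003   0.0088] twist 0.0028
[-0.0005 -0.0072 -0.0052 -0.0009  0.0058 -0.0001]
```

Request:
carry_out(targets=[[[-0.003,0.003,-0.05],0],[[0,0,0],0],[[0,0,0],0]])

```text
time: 10.92
tool_pos: [0.4762, 0.3007, 0.0757]
tool_rot: [-3.139, -0.033, 0.036]
contact_force: [-0.6, 0.3, -1.4]
opening: 0.0917
```

```bash
python3 - <<'E'
from h import *
s=state();rel(s,(0.4775,0.301,0.0155),0.033); print(s["qvel"].round(4))
E
```

```text
t 10.925 pos [0.4762 0.3007 0.0757] rot [-3.1391 -0.0327  0.0358] F [-0.59  0.26 -1.43] M [0.03 0.06 0.  ] op 0.0917 q [ 0.43  0.56  1.64 -0.01  0.92  1.98]
shift [-0.0007 -0.0001  0.0603] twist 0.0028
[ 0.0001 -0.0281 -0.027   0.0007  0.0024 -0.0012]
```

Request:
carry_out(targets=[[[0,0,0.02],0],[[0,0,0.015],0],[[0,0,0.012],0],[[0,0,0.008],0],[[0,0,0.005],0],[[0,0,0.001],0]])

```text
time: 11.68
tool_pos: [0.4779, 0.3008, 0.0105]
tool_rot: [-3.14, -0.031, 0.036]
contact_force: [0.4, -0.7, 0.1]
opening: 0.0919
```

```bash
python3 - <<'E'
from h import *
s=state();rel(s,(0.4775,0.301,0.0150),0.033); print(s["qvel"].round(4))
E
```

```text
t 11.675 pos [0.4779 0.3008 0.0105] rot [-3.1399 -0.0309  0.0358] F [ 0.41 -0.71  0.13] M [ 0.02 -0.01  0.01] op 0.0919 q [ 0.43  0.66  1.68 -0.01  0.78  1.98]
shift [-0.0003 -0.0003 -0.0045] twist 0.0028
[-0.0001  0.01   -0.0003  0.0012 -0.018   0.0009]
```

The TCP is at 0.0105, a bit low beside the plate. Raising to about 15.5 mm before closing.

Request:
carry_out(targets=[[[0,0,-0.005],0],[[0,0,0],0],[[0,0,0],0]])

```text
time: 12.05
tool_pos: [0.4785, 0.3011, 0.017]
tool_rot: [-3.139, -0.033, 0.036]
contact_force: [0.2, -0.4, 0.2]
opening: 0.0916
```

```bash
python3 - <<'E'
from h import *
s=state();rel(s,(0.4775,0.301,0.0150),0.033); print(s["qvel"].round(4))
E
```

```text
t 12.05 pos [0.4785 0.3011 0.017 ] rot [-3.139  -0.033   0.0358] F [ 0.25 -0.45  0.19] M [-0.01  0.03 -0.05] op 0.0916 q [ 0.43  0.64  1.68 -0.01  0.79  1.98]
shift [-0.001   0.0001  0.002 ] twist 0.0028
[ 0.0005 -0.01   -0.005   0.0008  0.0017 -0.    ]
```

Request:
carry_out(targets=[[[-0.001,0,0.001],0],[[0,0,0],0],[[0,0,0],0],[[0,0,0],0]], fingers=1, grip_force=20)

```text
time: 12.55
tool_pos: [0.4775, 0.3011, 0.0161]
tool_rot: [-3.139, -0.033, 0.036]
contact_force: [0.5, -0.6, 0.1]
opening: 0.0563
```

```bash
python3 - <<'E'
from h import *
s=state();rel(s,(0.4775,0.301,0.0150),0.033); print(s["qvel"].round(4))
E
```

```text
t 12.55 pos [0.4775 0.3011 0.0161] rot [-3.1389 -0.0333  0.0358] F [ 0.49 -0.58  0.08] M [-0.    0.03  0.06] op 0.0563 q [ 0.43  0.64  1.68 -0.01  0.79  1.98]
shift [-0.      0.0001  0.0011] twist 0.0028
[-0.0019  0.0015  0.0006  0.0008 -0.0005  0.0004]
```

Request:
carry_out(targets=[[[0,0,0.001],0],[[0,0,0],0],[[0,0,0],0],[[0,0,0],0],[[0,0,0],0]])

```text
time: 13.18
tool_pos: [0.4775, 0.3011, 0.015]
tool_rot: [-3.139, -0.033, 0.036]
contact_force: [-0.4, 0.2, -0.5]
opening: 0.0275
```

Request:
carry_out(targets=[[[0,0,0],0],[[0,0,0],0]], grip_force=40)

```text
time: 13.42
tool_pos: [0.4775, 0.3011, 0.015]
tool_rot: [-3.139, -0.033, 0.036]
contact_force: [-0.0, 0.3, -0.0]
opening: 0.0278
```

```bash
python3 - <<'E'
from h import *
s=state();rel(s,(0.4775,0.301,0.0150),0.033); print(s["qvel"].round(4))
snap("wrist",6); 
E
```

```text
t 13.425 pos [0.4775 0.3011 0.015 ] rot [-3.1389 -0.0333  0.0358] F [-0.    0.25 -0.04] M [-0.06  0.03 -0.02] op 0.0278 q [ 0.43  0.65  1.68 -0.01  0.78  1.98]
shift [-0.0001  0.0001  0.    ] twist 0.0028
[-0.0001 -0.0019  0.0004 -0.0003 -0.0001 -0.0006]
```

View pics/wrist6.png

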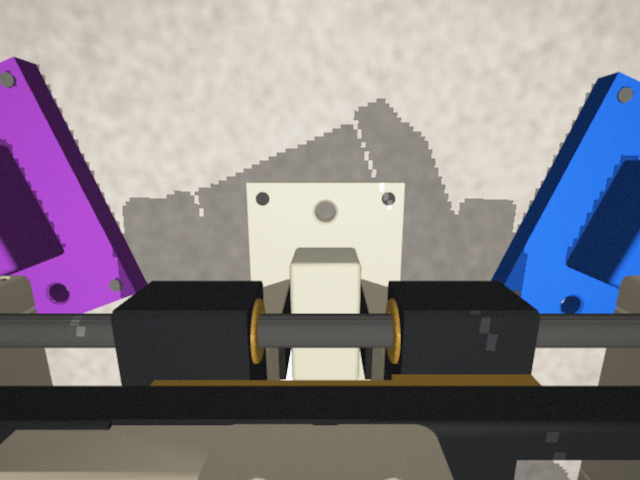

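The white cover is gripped at 27.8 mm and centred, with the near hole at (325.5,211). Computing the hole in the tool frame, then lifting.

```bash
python3 - <<'E'
from h import *
from cell import monitor
from scipy.spatial.transform import Rotation as Ro
s=monitor.observe();R=Ro.from_euler("xyz",s["tool_rot"]).as_matrix()
im,d=load("wrist6.npz")
g=cv2.cvtColor(im,cv2.COLOR_RGB2GRAY)[195:228,308:343]
m=(g<185).astype(np.uint8);k=max(cv2.findContours(m,0,1)[0],key=cv2.contourArea);print(cv2.boundingRect(k),cv2.minEnclosingCircle(k))
for z in (.012,0): print("hole",onz(d,(325.5,211),z), R.T@(onz(d,(325.5,211),z)[0]-s["tool_pos"]))
E_=onz(d,[(247,183),(405,183)],.012);print(E_,[(R.T@(e-s["tool_pos"])).round(4) for e in E_])
E
```

```text
(6, 5, 23, 22) ((17.068628311157227, 15.990196228027344), 11.114693641662598)
hole [[0.51971669 0.30135197 0.012     ]] [0.04203818 0.00129084 0.00441019]
hole [[0.51816303 0.30131228 0.        ]] [0.0400855 0.0013071 0.0163518]
[[0.53084362 0.33635054 0.012     ]
 [0.53333205 0.26684323 0.012     ]] [array([ 0.0544, -0.0333,  0.0049]), array([0.0544, 0.0363, 0.0047])]
```

Request:
carry_out(targets=[[[0,0,-0.02],0],[[0,0,-0.04],0],[[0,0,-0.04],0],[[0,0,-0.03],0],[[0,0,0],0],[[0,0,0],0]])

```text
time: 14.22
tool_pos: [0.471, 0.2995, 0.145]
tool_rot: [3.141, -0.026, 0.036]
contact_force: [-0.5, 1.1, -2.5]
opening: 0.0277
```

```bash
python3 - <<'E'
from h import *
s=state();rel(s,(0.507,-0.150,0.145),0.1375)
snap("wrist",7); 
E
```

```text
t 14.225 pos [0.471  0.2995 0.145 ] rot [ 3.1414 -0.0261  0.0356] F [-0.53  1.13 -2.49] M [ 0.04  0.04 -0.02] op 0.0277 q [ 0.43  0.47  1.57 -0.01  1.08  1.98]
shift [0.02   0.4505 0.0007] twist -0.1019
```

View pics/wrist7.png

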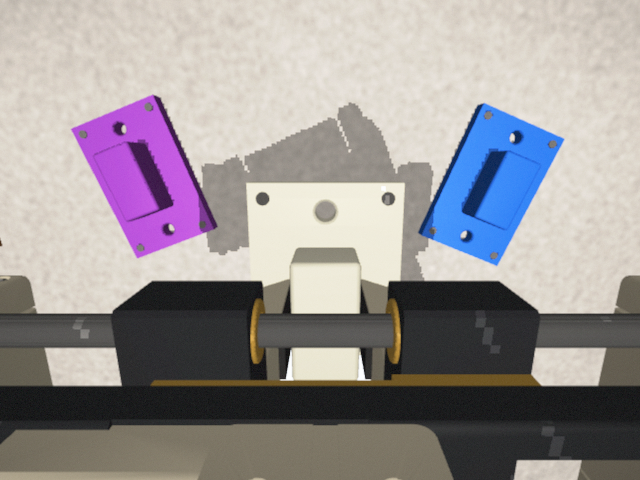

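The cover lifted cleanly and stays held. Travelling to the jig with the cover's underside at about 130 mm, well above the knob.

Request:
carry_out(targets=[[[0,0,0],-0.1],[[-0.003,0.03,0],0],[[-0.003,0.055,0],0],[[-0.003,0.055,0],0],[[-0.003,0.055,0],0],[[-0.003,0.055,0],0],[[-0.003,0.055,0],0],[[-0.003,0.055,0],0],[[-0.003,0.04,0],0],[[-0.002,0.02,0],0]])

```text
time: 15.52
tool_pos: [0.4985, -0.1319, 0.1304]
tool_rot: [-3.141, -0.003, 0.143]
contact_force: [-0.4, 0.6, -1.4]
opening: 0.0278
```

Request:
carry_out(targets=[[[0,0,0],0],[[0,0,0],0]])

```text
time: 15.78
tool_pos: [0.4972, -0.1323, 0.1278]
tool_rot: [-3.138, 0.001, 0.14]
contact_force: [-0.0, 0.9, -2.6]
opening: 0.0278
```

```bash
python3 - <<'E'
from h import *
s=state();rel(s,(0.507,-0.150,0.145),0.1375)
snap("wrist",8); 
E
```

```text
t 15.775 pos [ 0.4972 -0.1323  0.1278] rot [-3.1384e+00  1.3000e-03  1.3980e-01] F [-0.04  0.91 -2.61] M [-0.01  0.01 -0.03] op 0.0278 q [-0.41  0.43  1.69  0.    1.02  1.02]
shift [ 0.0072  0.0188 -0.0173] twist 0.0023
```

View pics/wrist8.png

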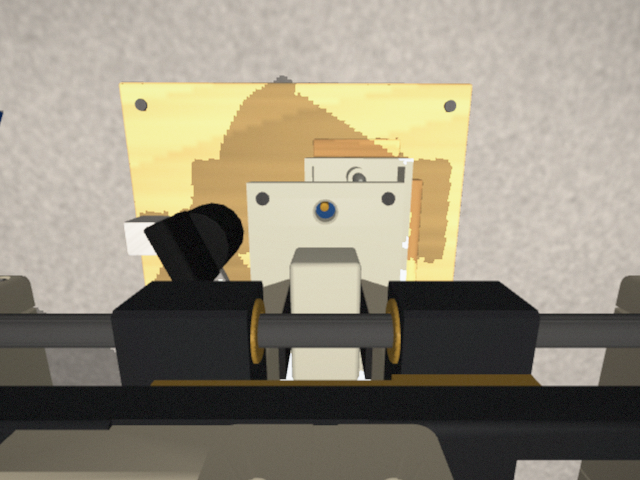

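The wrist view shows the far dowel at about (358,178), just beyond the cover's edge, and the hole at (325,211). Measuring the dowel and hole in the same camera so the bias cancels.

```bash
python3 - <<'E'
from h import *
im,d=load("wrist8.npz")
cv2.imwrite("pics/w8c.png",cv2.resize(im[130:230,290:430][:,:,::-1],None,fx=5.5,fy=5.5,interpolation=cv2.INTER_CUBIC))
E
```

```text
(no output)
```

View pics/w8c.png

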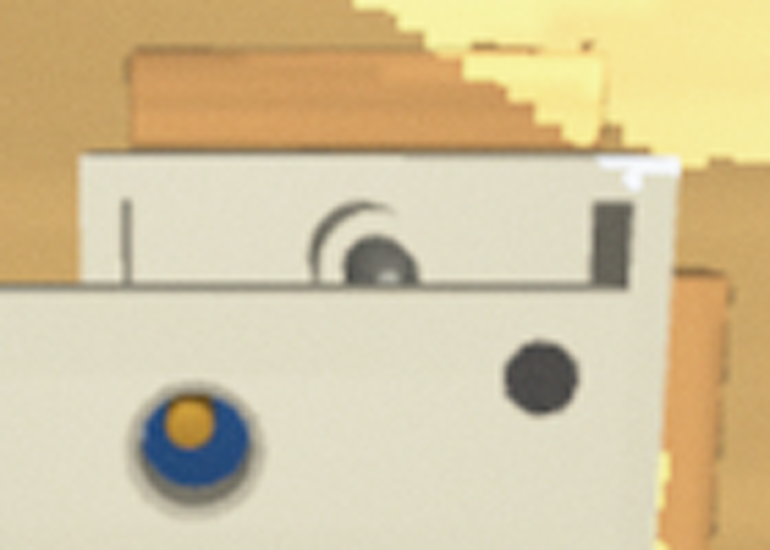

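```bash
python3 - <<'E'
from h import *
from cell import monitor
from scipy.spatial.transform import Rotation as Ro
s=monitor.observe();R=Ro.from_euler("xyz",s["tool_rot"]).as_matrix();p=s["tool_pos"]
im,d=load("wrist8.npz")
f=lambda u,v:(u/5.5+290-.4,v/5.5+130-.4)
C=onz(d,[f(80,153),f(680,157)],.045); v=C[0]-C[1]; print(C.round(4),"w",np.linalg.norm(v),"yaw",np.arctan2(-v[0],v[1]))
a=np.arctan2(-v[0],v[1]); ex=np.array([np.cos(a),np.sin(a),0])
mid=C.mean(0); dow=mid-.013*ex; cen=mid-.055*ex
print("wrist parting",cen,"dowel far",dow, "pred top",(.507,-.1502))
h=onz(d,f(195,448),p[2]-.003+0)[0]; print("hole (px",f(195,448),")",h,"tool",R.T@(h-p))
print("move world xy", (dow-h), "tool", R.T@(dow-h))
# dowel visible edge check
print("proj dow tip",proj(d,[np.r_[dow[:2],.061]]),"crop", (proj(d,[np.r_[dow[:2],.061]])-[290,130]+.4)*5.5)
E
```

```text
[[ 0.5584 -0.1111  0.045 ]
 [ 0.5677 -0.1803  0.045 ]] w 0.06983664754387466 yaw 0.13316177572397067
wrist parting [ 0.50855122 -0.15300194  0.045     ] dowel far [ 0.5501794  -0.14742566  0.045     ] pred top (0.507, -0.1502)
hole (px (325.05454545454546, 211.05454545454543) ) [ 0.5390674  -0.12757168  0.12484509] tool [0.04211472 0.00129191 0.00293947]
move world xy [ 0.011112   -0.01985398 -0.07984509] tool [0.00833251 0.02145181 0.0797702 ]
proj dow tip [[360.30788421 180.40136005]] crop [[388.89336317 279.40748027]]
```

The wrist rim width is 69.8 mm. The wrist and top views put the parting centre within 3 mm of each other, and the bias-cancelled shift is about (+8, +20.5) mm. Shifting, then descending to just above the tips.

Request:
carry_out(targets=[[[0.008,0.0205,0],0.002],[[0,0,0],0],[[0,0,0.015],0],[[0,0,0.015],0],[[0,0,0.01],0],[[0,0,0],0],[[0,0,0],0]])

```text
time: 16.7
tool_pos: [0.5059, -0.1447, 0.0836]
tool_rot: [-3.135, 0.005, 0.145]
contact_force: [-0.4, -0.2, -1.5]
opening: 0.028
```

```bash
python3 - <<'E'
from h import *
s=state();rel(s,(0.508,-0.152,0.083),0.137);print(s["qvel"].round(3))
im,d=snap("wrist",9); snap("scene",9)
cv2.imwrite("pics/w9c.png",cv2.resize(im[130:270,230:420][:,:,::-1],None,fx=4,fy=4,interpolation=cv2.INTER_CUBIC))
E
```

```text
t 16.7 pos [ 0.5059 -0.1447  0.0836] rot [-3.1347  0.0055  0.145 ] F [-0.41 -0.21 -1.48] M [ 0.03 -0.06 -0.  ] op 0.028 q [-0.43  0.51  1.7   0.    0.94  1.  ]
shift [0.001  0.0075 0.0006] twist 0.008
[ 0.005  0.003  0.009 -0.001 -0.003  0.001]
```

View pics/w9c.png

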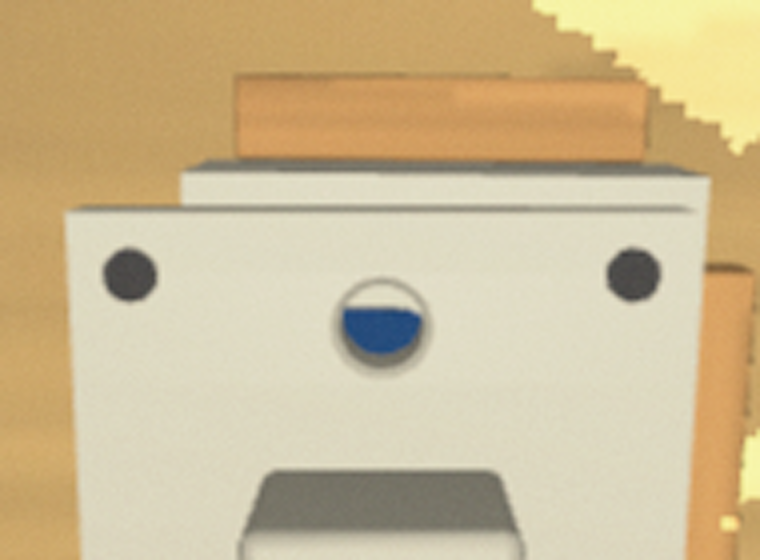

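```bash
cat > meas.py <<'E'
from h import *
from cell import monitor
from scipy.spatial.transform import Rotation as Ro
def meas(d,c1,c2,hp):
    s=monitor.observe();R=Ro.from_euler("xyz",s["tool_rot"]).as_matrix();p=s["tool_pos"]
    C=onz(d,[c1,c2],.045); v=C[0]-C[1]; a=np.arctan2(-v[0],v[1]); ex=np.array([np.cos(a),np.sin(a),0])
    print("w",np.linalg.norm(v),"yaw",a,"tool yaw",s["tool_rot"][2])
    mid=C.mean(0); dow=mid-.013*ex; print("parting",mid-.055*ex)
    h=onz(d,hp,p[2]-.003)[0]; print("hole tool",R.T@(h-p)); print("move tool",(R.T@(dow-h)).round(4))
E
python3 - <<'E'
from meas import *
im,d=load("wrist9.npz"); f=lambda u,v:(u/4+230-.4,v/4+130-.4)
meas(d,f(182,172),f(709,178),(325.1,211.1))
E
```

```text
w 0.06949387098025424 yaw 0.13401325008061926 tool yaw 0.1449376460355032
parting [ 0.50836116 -0.15306511  0.045     ]
hole tool [0.04212337 0.00097079 0.00277856]
move tool [0.0012 0.0082 0.0358]
```

Request:
carry_out(targets=[[[0.001,0.0075,0],0.008],[[0,0,0],0],[[0,0,0],0]])

```text
time: 17.18
tool_pos: [0.5088, -0.1532, 0.0847]
tool_rot: [-3.136, 0.004, 0.136]
contact_force: [0.4, -0.4, -1.6]
opening: 0.0275
```

```bash
python3 - <<'E'
from h import *
s=state();rel(s,(0.508,-0.152,0.083),0.137);print(s["qvel"].round(3))
im,d=snap("wrist",10); sc,_=snap("scene",10)
cv2.imwrite("pics/w10c.png",cv2.resize(im[130:270,230:420][:,:,::-1],None,fx=4,fy=4,interpolation=cv2.INTER_CUBIC))
cv2.imwrite("pics/sc10.png",cv2.resize(sc[160:250,280:400][:,:,::-1],None,fx=6,fy=6,interpolation=cv2.INTER_CUBIC))
E
```

```text
t 17.175 pos [ 0.5088 -0.1532  0.0847] rot [-3.1361  0.0035  0.1358] F [ 0.4  -0.36 -1.62] M [ 0.02 -0.02  0.04] op 0.0275 q [-0.44  0.51  1.69  0.    0.95  0.99]
shift [-0.0006 -0.0013  0.0017] twist -0.0012
[-0.005  0.    -0.007 -0.002 -0.    -0.002]
```

View pics/w10c.png

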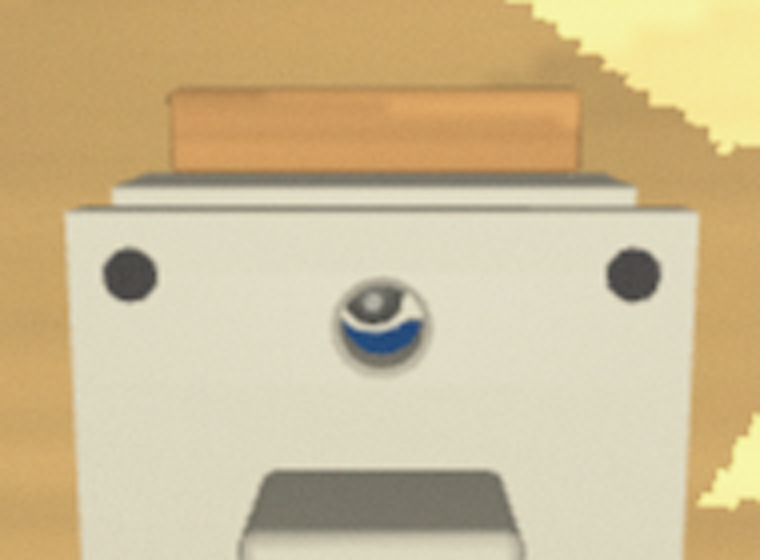

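View pics/sc10.png

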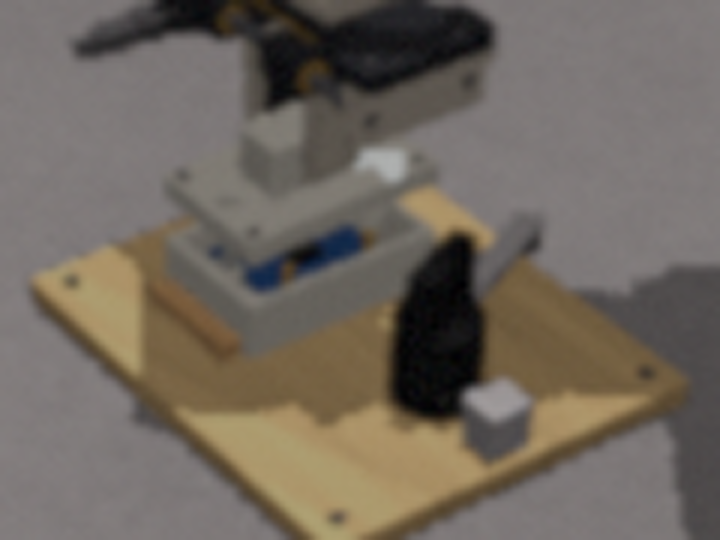

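The dowel tip is now visible inside the hole, with the tip highlight at crop (375,302) and the hole centre at (382,327). Computing the residual with rays at each height.

```bash
python3 - <<'E'
from meas import *
im,d=load("wrist10.npz"); f=lambda u,v:(u/4+230-.4,v/4+130-.4)
meas(d,f(113,187),f(636,187),(325.1,211.1))
s=monitor.observe();R=Ro.from_euler("xyz",s["tool_rot"]).as_matrix();p=s["tool_pos"]
t=onz(d,f(375,302),.061)[0]; h=onz(d,(325.1,211.1),p[2]-.003)[0]
print("tip",t,"hole",h,"tool diff",R.T@(t-h))
# hole axis: cover tilt rel tool: +0.033 about tool... normal of cover in tool frame from grasp
n0=Ro.from_euler("xyz",[-3.1389,-.0333,.0358]).as_matrix().T@[0,0,1]; nw=R@n0; print("cover normal",nw)
k=(.061-h[2])/nw[2]; ax=h+k*nw; print("hole axis at .061",ax,"diff tool",R.T@(t-ax))
cv2.imwrite("pics/w10d.png",cv2.resize(im[190:230,305:345][:,:,::-1],None,fx=15,fy=15,interpolation=cv2.INTER_CUBIC))
E
```

```text
w 0.06955070866880315 yaw 0.13595610151454043 tool yaw 0.13604463853729487
parting [ 0.50845773 -0.15319385  0.045     ]
hole tool [0.04214256 0.00127835 0.00284629]
move tool [-0.0004 -0.001   0.0367]
tip [ 0.55014321 -0.14772909  0.061     ] hole [ 0.55070965 -0.14863921  0.08165914] tool diff [-0.0003658  -0.00086597  0.02066557]
cover normal [0.03680884 0.00225968 0.99931977]
hole axis at .061 [ 0.5499487  -0.14868592  0.061     ] diff tool [ 3.22488376e-04 -9.21600551e-04  3.89714375e-06]
```

View pics/w10d.png

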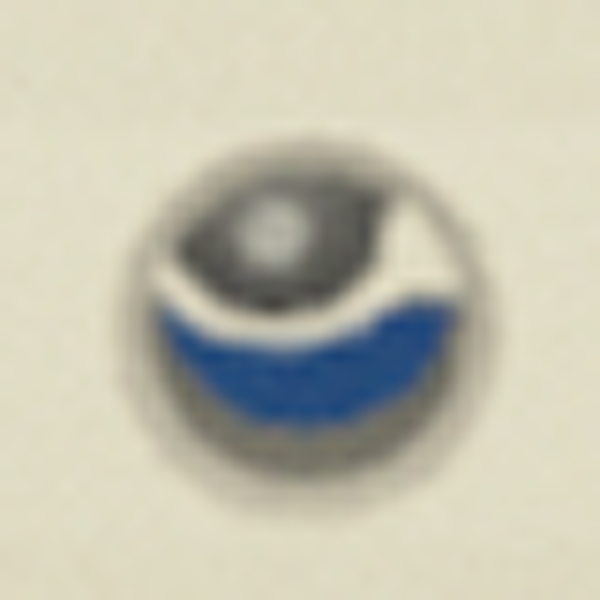

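The rim-based and tip-based residuals agree at about 1 mm along -y. Correcting and descending slowly onto the dowels.

Request:
carry_out(targets=[[[0,-0.001,0.003],0],[[0,0,0.003],0],[[0,0,0.003],0],[[0,0,0.003],0]])

```text
time: 17.77
tool_pos: [0.5085, -0.1518, 0.0718]
tool_rot: [-3.136, 0.004, 0.136]
contact_force: [0.5, 0.6, -1.2]
opening: 0.0275
```

```bash
python3 - <<'E'
from h import *
s=state();rel(s,(0.508,-0.152,0.060),0.137);print(s["qvel"].round(3))
im,d=snap("wrist",11); sc,_=snap("scene",11)
cv2.imwrite("pics/w11c.png",np.hstack([cv2.resize(im[150:250,265:385][:,:,::-1],(400,333),interpolation=cv2.INTER_CUBIC),cv2.resize(sc[160:243,290:390][:,:,::-1],(400,333),interpolation=cv2.INTER_CUBIC)]))
E
```

```text
t 17.775 pos [ 0.5085 -0.1518  0.0718] rot [-3.136   0.0036  0.1363] F [ 0.46  0.63 -1.17] M [0.06 0.03 0.02] op 0.0275 q [-0.44  0.53  1.7   0.    0.92  1.  ]
shift [-0.0005  0.0002  0.0118] twist -0.0007
[-0.     0.038  0.024 -0.    -0.06  -0.001]
```

View pics/w11c.png

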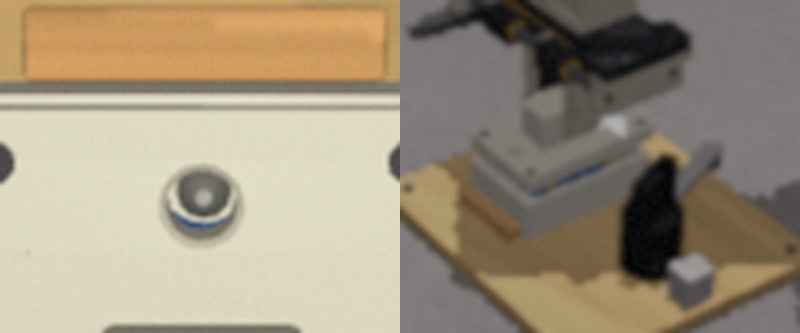

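The dowel sits centred inside the hole and there is no contact force. Continuing down gently.

Request:
carry_out(targets=[[[0,0,0.002],0],[[0,0,0.002],0]], grip_force=50)

```text
time: 18.12
tool_pos: [0.5084, -0.1517, 0.0676]
tool_rot: [-3.136, 0.004, 0.136]
contact_force: [-0.2, 0.2, -2.1]
opening: 0.0278
```

```bash
python3 - <<'E'
from h import *
s=state();rel(s,(0.508,-0.152,0.060),0.137);print(s["qvel"].round(3))
E
```

```text
t 18.125 pos [ 0.5084 -0.1517  0.0676] rot [-3.1359  0.0038  0.1363] F [-0.18  0.18 -2.14] M [-0.01  0.04  0.05] op 0.0278 q [-0.44  0.54  1.71  0.    0.91  1.  ]
shift [-0.0004  0.0002  0.0076] twist -0.0007
[ 0.002  0.024  0.014  0.001 -0.039  0.   ]
```

Request:
carry_out(targets=[[[0,0,0.002],0],[[0,0,0.002],0]])

```text
time: 18.38
tool_pos: [0.5085, -0.1518, 0.0637]
tool_rot: [-3.136, 0.003, 0.136]
contact_force: [-1.1, 0.4, 2.4]
opening: 0.0278
```

Request:
carry_out(targets=[[[0,0,0.002],0],[[0,0,0.002],0]])

```text
time: 18.62
tool_pos: [0.5083, -0.1518, 0.0611]
tool_rot: [-3.137, 0.003, 0.137]
contact_force: [-9.7, 1.9, 19.2]
opening: 0.0278
```

```bash
python3 - <<'E'
from h import *
s=state();rel(s,(0.508,-0.152,0.060),0.137);print(s["qvel"].round(3))
E
```

```text
t 18.625 pos [ 0.5083 -0.1518  0.0611] rot [-3.1366  0.0034  0.1366] F [-9.68  1.9  19.21] M [0.32 1.   0.07] op 0.0278 q [-0.44  0.54  1.71  0.    0.89  1.  ]
shift [-0.0003  0.0002  0.0011] twist -0.0004
[ 0.     0.005  0.012 -0.003 -0.018 -0.002]
```

```bash
python3 - <<'E'
from h import *
im,d=snap("wrist",12); sc,_=snap("scene",12); tp,_=snap("top",12)
cv2.imwrite("pics/sc12.png",cv2.resize(sc[175:235,295:375][:,:,::-1],None,fx=10,fy=10,interpolation=cv2.INTER_CUBIC))
cv2.imwrite("pics/w12.png",cv2.resize(im[130:290,220:430][:,:,::-1],None,fx=3.5,fy=3.5,interpolation=cv2.INTER_CUBIC))
E
```

```text
(no output)
```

View pics/sc12.png

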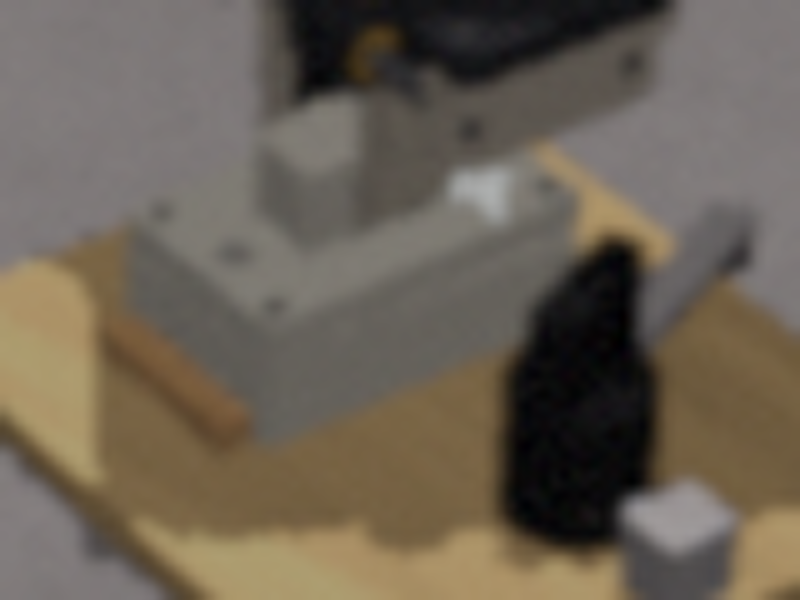

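View pics/w12.png

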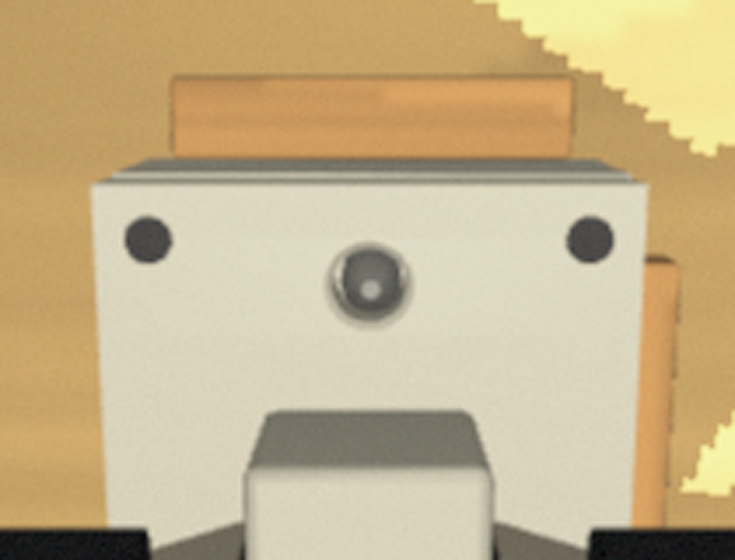

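The cover is almost home but slightly nose-down at the +x end, with a -x reaction of 10 N. I'll ease toward -x, relax the grip so the cover can level, and press on.

Request:
carry_out(targets=[[[-0.001,0,0.001],0],[[0,0,0.0015],0]], grip_force=25)

```text
time: 19.02
tool_pos: [0.5081, -0.1518, 0.0608]
tool_rot: [-3.138, 0.0, 0.137]
contact_force: [-5.9, 1.6, 11.7]
opening: 0.0277
```

```bash
python3 - <<'E'
from h import *
s=state()
E
```

```text
t 19.025 pos [ 0.5081 -0.1518  0.0608] rot [-3.1378e+00  2.0000e-04  1.3650e-01] F [-5.87  1.6  11.75] M [0.17 0.74 0.03] op 0.0277 q [-0.44  0.54  1.72  0.    0.88  0.99]
```

Request:
carry_out(targets=[[[-0.001,0,0.003],0],[[-0.0005,0,0.003],0]], grip_force=15)

```text
time: 19.27
tool_pos: [0.5081, -0.1518, 0.0588]
tool_rot: [-3.14, -0.004, 0.137]
contact_force: [-5.4, 4.8, 23.9]
opening: 0.0279
```

```bash
python3 - <<'E'
from h import *
s=state()
E
```

```text
t 19.275 pos [ 0.5081 -0.1518  0.0588] rot [-3.1396 -0.0044  0.1366] F [-5.43  4.83 23.91] M [0.74 0.87 0.02] op 0.0279 q [-0.44  0.54  1.72  0.01  0.87  0.99]
```

Request:
carry_out(targets=[[[-0.0005,0,0.003],0],[[0,0,0.003],0]])

```text
time: 19.52
tool_pos: [0.5087, -0.1518, 0.0578]
tool_rot: [3.141, -0.009, 0.137]
contact_force: [-7.7, 3.6, 22.2]
opening: 0.0279
```

```bash
python3 - <<'E'
from h import *
s=state()
im,d=snap("wrist",13); sc,_=snap("scene",13)
cv2.imwrite("pics/sc13.png",cv2.resize(sc[175:235,295:375][:,:,::-1],None,fx=10,fy=10,interpolation=cv2.INTER_CUBIC))
cv2.imwrite("pics/w13.png",cv2.resize(im[130:290,220:430][:,:,::-1],None,fx=3.5,fy=3.5,interpolation=cv2.INTER_CUBIC))
E
```

```text
t 19.525 pos [ 0.5087 -0.1518  0.0578] rot [ 3.1415 -0.0086  0.1371] F [-7.71  3.62 22.2 ] M [ 0.52  1.29 -0.02] op 0.0279 q [-0.44  0.54  1.73  0.01  0.86  0.99]
```

View pics/sc13.png

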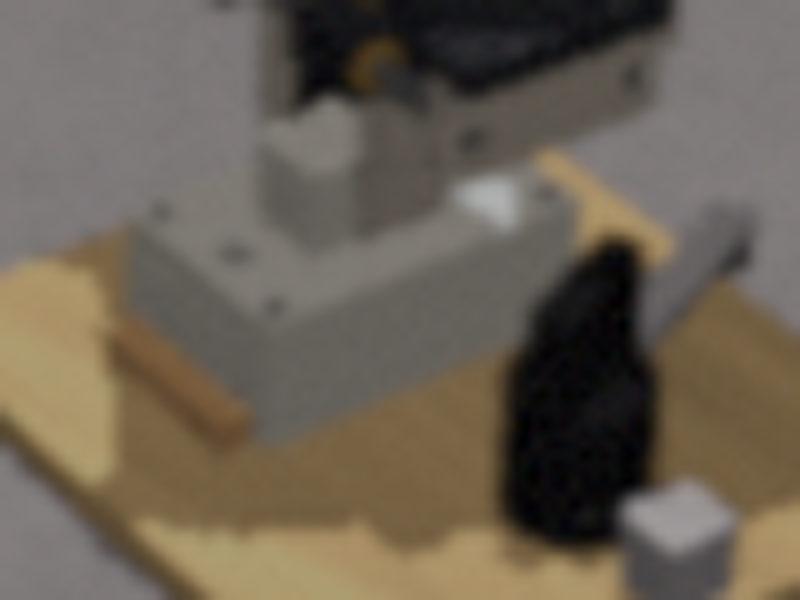

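View pics/w13.png

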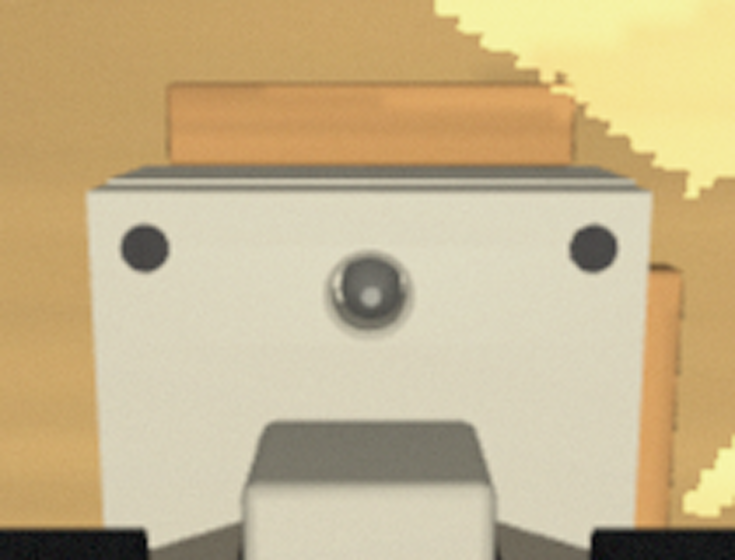

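Request:
carry_out(targets=[[[-0.002,0,0.003],0],[[-0.001,0,0.003],0]])

```text
time: 19.88
tool_pos: [0.5089, -0.1518, 0.0574]
tool_rot: [3.139, -0.017, 0.137]
contact_force: [-6.5, 3.8, 24.2]
opening: 0.0278
```

```bash
python3 - <<'E'
from h import *
s=state()
E
```

```text
t 19.875 pos [ 0.5089 -0.1518  0.0574] rot [ 3.1388 -0.0174  0.1368] F [-6.46  3.83 24.16] M [0.86 1.1  0.03] op 0.0278 q [-0.44  0.54  1.73  0.01  0.85  0.99]
```

```bash
python3 - <<'E'
from h import *
sc,d=snap("scene",14); im,_=snap("wrist",14)
def enh(s):
    c=cv2.resize(s[175:235,295:375][:,:,::-1],None,fx=5,fy=5,interpolation=cv2.INTER_CUBIC)
    return cv2.convertScaleAbs(c,alpha=2.0,beta=-110)
a=enh(load("scene12.npz")[0]); b=enh(sc); cv2.imwrite("pics/cmp.png",np.hstack([a,b]))
O=np.array([0.5084,-0.1525]);g=0.1373
def J(x,y,z): return np.r_[O+np.array([np.cos(g)*x-np.sin(g)*y,np.sin(g)*x+np.cos(g)*y]),z]
for n,z in (("top closed",.057),("open4",.061),("rim",.045)): print(n,((proj(d,[J(.055,.035,z),J(-.055,.035,z),J(.055,-.035,z)])-[295,175])*5).round(1))
E
```

```text
top closed [[125.7 156.9]
 [282.1  91.7]
 [ 54.2  97.2]]
open4 [[125.8 151. ]
 [282.4  85.9]
 [ 54.1  91.4]]
rim [[125.5 174.3]
 [281.1 108.9]
 [ 54.4 114.4]]
```

View pics/cmp.png

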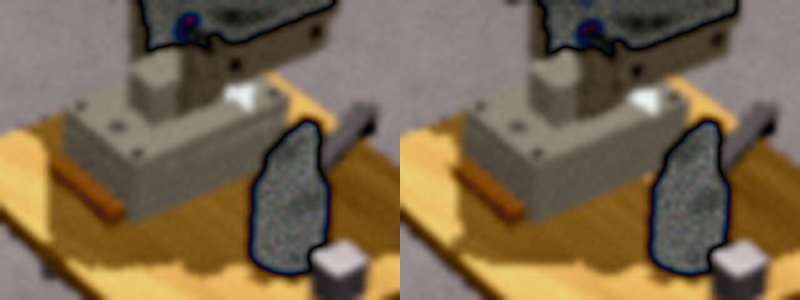

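View pics/wrist14.png

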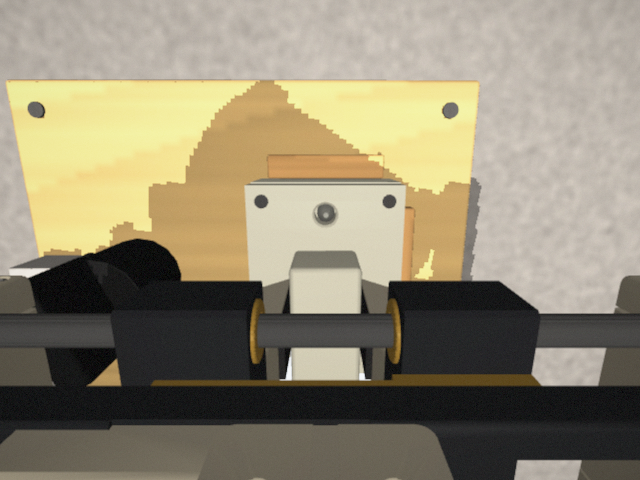

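The scene corners match the closed height: front corner row ~157 against 157 predicted closed and 151 if 4 mm open. I'll keep seating with a light grip so the fingertips bear on the plate and the cover levels.

Request:
carry_out(targets=[[[-0.001,0,0.003],0],[[-0.001,0,0.003],0],[[-0.001,0,0.003],0]], grip_force=8)

```text
time: 20.35
tool_pos: [0.5091, -0.1518, 0.0572]
tool_rot: [3.135, -0.027, 0.137]
contact_force: [-6.3, 5.2, 26.9]
opening: 0.0279
```

```bash
python3 - <<'E'
from h import *
s=state()
im,d=snap("wrist",15)
E
```

```text
t 20.35 pos [ 0.5091 -0.1518  0.0572] rot [ 3.1352 -0.0268  0.1375] F [-6.32  5.21 26.89] M [1.15 1.25 0.13] op 0.0279 q [-0.44  0.54  1.74  0.01  0.84  0.99]
```

z has settled at 0.0572 with 27 N, the closed plate-top level being 0.057, so the tips bear on a seated cover. Firming up the grip and holding the push.

Request:
carry_out(targets=[[[-0.001,-0.001,0.003],0],[[-0.001,-0.001,0.003],0]], grip_force=30)

```text
time: 20.65
tool_pos: [0.5092, -0.1518, 0.0573]
tool_rot: [3.13, -0.034, 0.138]
contact_force: [-5.5, -1.2, 25.4]
opening: 0.0275
```

```bash
python3 - <<'E'
from h import *
s=state()
im,d=snap("wrist",16); sc,_=snap("scene",16); tp,td=snap("top",16)
s=state()
cv2.imwrite("pics/f16.png",np.hstack([cv2.resize(im[160:300,230:420][:,:,::-1],(400,295),interpolation=cv2.INTER_CUBIC),cv2.resize(sc[175:235,295:375][:,:,::-1],(400,300),interpolation=cv2.INTER_CUBIC)[:295]]))
cv2.imwrite("pics/t16.png",cv2.resize(tp[235:345,300:420][:,:,::-1],None,fx=5,fy=5,interpolation=cv2.INTER_CUBIC))
E
```

```text
t 20.65 pos [ 0.5092 -0.1518  0.0573] rot [ 3.1297 -0.0335  0.1383] F [-5.48 -1.18 25.43] M [0.62 1.59 0.22] op 0.0275 q [-0.44  0.53  1.75  0.01  0.82  0.99]
t 20.8 pos [ 0.5091 -0.1518  0.0573] rot [ 3.1298 -0.0335  0.1382] F [-5.48  0.74 25.24] M [0.71 1.54 0.05] op 0.0277 q [-0.44  0.53  1.75  0.01  0.82  0.99]
```

View pics/f16.png

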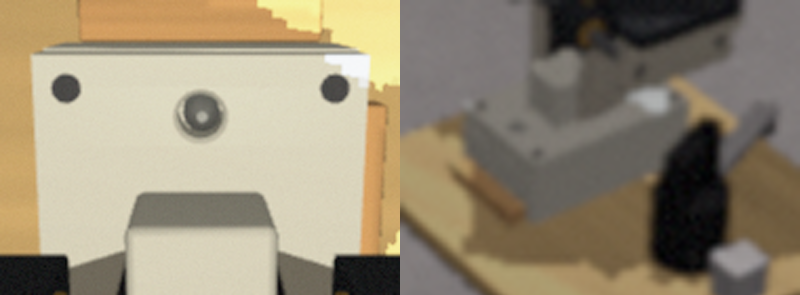

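View pics/t16.png

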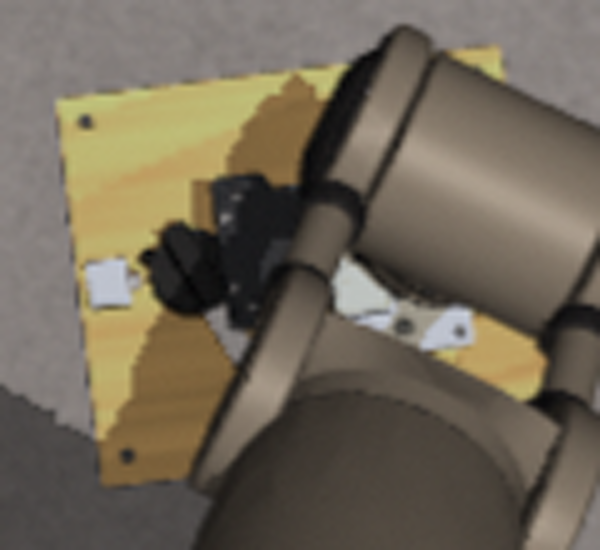

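The pitch has returned to the grasp's own tilt, so the cover is flat. The tool shows a 25 N push, and the knob and arm are unmoved. One last numeric check before handing in.

```bash
python3 - <<'E'
from h import *
im,d=load("wrist16.npz")
C=onz(d,[(245.2,186.1),(405.3,185.2)],.057); print("front top corners",C.round(4),"w",np.linalg.norm(C[0]-C[1]))
O=np.array([0.5084,-0.1525]);g=0.1373
def J(x,y,z): return np.r_[O+np.array([np.cos(g)*x-np.sin(g)*y,np.sin(g)*x+np.cos(g)*y]),z]
for n in ("scene10","scene11","scene12","scene16"):
    sc,sd=load(n+".npz"); G=cv2.cvtColor(sc,cv2.COLOR_RGB2GRAY)
    out=[]
    for x in (.045,.02,-.01,-.035):
        u,v=proj(sd,J(x,.035,.057))[0]; out.append((round(v-0),G[int(v)-5:int(v)+11,int(round(u))].tolist()))
    print(n); [print("  ",o) for o in out]
E
```

```text
front top corners [[ 0.5573 -0.1113  0.057 ]
 [ 0.5672 -0.1801  0.057 ]] w 0.06943325965197834
scene10
   (205, [104, 100, 96, 83, 60, 42, 38, 42, 71, 108, 114, 104, 99, 97, 98, 97])
   (202, [105, 99, 91, 71, 37, 15, 18, 39, 64, 98, 111, 102, 97, 98, 98, 99])
   (199, [105, 98, 98, 97, 87, 68, 49, 42, 50, 83, 102, 104, 98, 99, 96, 98])
   (196, [122, 100, 106, 122, 118, 104, 94, 92, 93, 103, 109, 105, 98, 99, 97, 95])
scene11
   (205, [123, 118, 102, 101, 105, 102, 95, 83, 82, 108, 114, 104, 99, 98, 97, 97])
   (202, [122, 123, 123, 119, 109, 101, 96, 83, 74, 99, 110, 103, 97, 97, 98, 97])
   (199, [121, 123, 123, 120, 109, 101, 96, 84, 67, 81, 101, 103, 98, 98, 98, 99])
   (196, [147, 149, 147, 140, 118, 101, 97, 93, 93, 103, 109, 104, 99, 98, 99, 97])
scene12
   (205, [121, 122, 123, 122, 116, 104, 108, 105, 99, 96, 98, 98, 98, 98, 98, 99])
   (202, [92, 103, 117, 122, 124, 123, 119, 109, 101, 99, 100, 100, 97, 98, 96, 98])
   (199, [108, 115, 119, 122, 123, 123, 120, 108, 100, 100, 100, 100, 99, 97, 98, 98])
   (196, [108, 124, 135, 132, 128, 125, 120, 109, 99, 100, 104, 102, 98, 97, 98, 97])
scene16
   (205, [122, 122, 122, 123, 115, 104, 107, 107, 100, 98, 98, 98, 98, 97, 97, 97])
   (202, [90, 96, 109, 119, 122, 124, 119, 110, 100, 97, 97, 97, 98, 98, 97, 98])
   (199, [84, 94, 104, 116, 121, 124, 120, 113, 103, 98, 98, 98, 98, 97, 98, 98])
   (196, [86, 92, 124, 162, 173, 175, 170, 144, 112, 99, 97, 98, 98, 98, 98, 97])
```

The side profile now shows no seam anywhere, where earlier frames had a dark seam line. The front corners sit on the rim with a width of 69.4 mm. Handing in.

```bash
python3 - <<'E'
from h import *
from cell import order
state(); print(order.hand_in()); 
E
```

```text
t 20.8 pos [ 0.5091 -0.1518  0.0573] rot [ 3.1298 -0.0335  0.1382] F [-5.48  0.74 25.24] M [0.71 1.54 0.05] op 0.0277 q [-0.44  0.53  1.75  0.01  0.82  0.99]
the job is handed in; nothing more can be done
None
```

I turned the knob clockwise past its click, fitted the white cover onto both dowels and pressed it home. I handed in at 20.8 s with the gripper still holding it shut.

**Knob:** it turned about 1.15 rad, and the top view measured about 1.12 rad. The arm stands clear and stayed where I left it.

**Cover:** it is held with a 25 N push and a 30 N grip setting. The tool tip settled at 57.3 mm against 57 mm for the plate top when closed. The scene view shows no seam along the side, and the corner heights match closed rather than 4 mm open.

**Disagreements:**
- The wrist and top cameras differed by about 3 mm on the enclosure position, and by 4–5 mm on the cover. I aligned hole to dowel in the wrist view alone, where that bias cancels.
- The tool tilt drifted by up to about 0.034 rad, so the cover first landed low at its +x end and levelled out as I pressed.
- A sideways reaction of about 5.5 N remained at the end.
- The cover's -x end was only visible from the scene camera.

I did not touch the wooden box, spool or pliers, but I did not check their positions at the end.

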